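# Seat a strip in the clamping jig and throw the cam lever

## Robot

A 6-joint arm with a two-finger parallel gripper is mounted at the origin on a cart in front of the work surface, level with it; the furniture and walls round the work are solid. World frame = base frame: x ahead of the robot, y to its left, z up, the work surface at z = 0. Lengths are in mm, angles in rad, forces in N, time in s.
With the tool pointing down it reaches from about 400 to 925 mm from the base axis. Payload 12.5 kg.
Tool frame: the origin (TCP) lies on the centre line of the jaws, within the pads' length; the fingertips stand 14 mm ahead of it and the grasp point (between the pads) lies 5 mm behind it; z points along the fingers, y is the direction in which the jaws open and shut (so a half turn about z gives the same grasp; the last joint's range is limited). The gripper opens to 95 mm and grips with 3 to 60 N. Pads are 20 mm wide; open, the fingers measure 119 mm over their backs; the gripper's body (75 mm by 180 mm) begins 59 mm behind the grasp point.
Start: joints at [1.241, 0.491, 1.559, -0, 1.092, -0.106], TCP at [138.692, 609.437, 200.461] pointing down, gripper open.
Joint ranges: [-3.1, 3.1], [-0.84, 2.19], [0.05, 2.79], [-1.13, 4.28], [0.06, 2.93], [-2.69, 2.69]. Speed limits (rad/s): [2.22, 2.22, 2.79, 3.14, 3.14, 3.14].

## Interface

Orientations are given as [roll, pitch, yaw] about the fixed x, y, z axes, in that order (R = Rz(yaw) Ry(pitch) Rx(roll)).
In Python, from cell import * gives the robot as it stands.
- The arm moves only by the tool play_rows, never from a script. Its argument "moves" is a list of rows, each a list of 7 numbers: the shift along the tool's x, y, z in m, then the turn, a rotation vector about the tool's x, y, z in rad, then the opening in per cent of the stroke, from 0 (shut) to 100 (fully open). In form: [[tx, ty, tz, ax, ay, az, claw], ...]. A call has 1 to 8 rows; each row shifts and turns the pose as measured when the row begins, along the tool's axes as they then stand; what a row does not reach is not made up. A row lasts 1/10 s, in which the tool goes at most 50 mm and 8.59 degrees, less where a joint would pass 70% of its speed; a pose out of reach is approached as far as the arm can. A call is refused whole if a number of a shift passes 0.05 or a number of a turn 0.15, either way. A call with a gripper value outside its range is refused whole. The fingers move at their own pace and stop on an object; the grip force is fixed at half the most. Time passes only in rows, so rows that do not move let the fingers close. It gives the time, the measured TCP pose, the force and the opening at its end, in the units of the state.
- state(): the state, without advancing time (a new reading comes with each control period).
- read_camera(name): name is "scene" or "side" or "wrist"; returns a dict with "img" (480x640x3 uint8, red, green, blue), "fx", "fy", "cx", "cy" (pixels), "R" (3x3) and "t" (3): a world point X has camera coordinates R X + t. Camera axes: x right, y down, z forward; pixel columns grow to the right and rows downward; lengths in mm; the calibration is good to about 2 mm. A picture is of the moment at which its call begins. There is no depth.
- job_done(): hands the job in, once; it reports no verdict.
The state is a dict: "t": time; "joints": joint angles; "qvel": joint speeds; "tau": joint torques, N m; "eef_pos": TCP position; "tcp_rot": TCP orientation; "ft_force": force on the tool from outside, world axes, zero at the start; "moment": the same for the moment, N m; "opening": opening from 0.0 (shut) to 1.0 (fully open).
Only numpy, scipy, OpenCV 4.12 (cv2) and the standard library are available. Lean on these libraries where they do the work, as an engineer would, in place of code of your own. Each camera call takes 0.05 s, during which the arm holds its last target.

## Task

Slide the wooden strip lying in the clamping jig along the fence until its end sits snug against the rubber-faced end stop; then throw the cam lever past dead centre so that it snaps home and clamps the strip there. Feel your way: never press the strip on the stop, or push the lever, with more than 25 N, and leave the other things on the bench where they are.

Things in the scene. Friction and masses are not known exactly. Their poses are not given: they have to be found in the camera images.
- jig: Clamping jig screwed to the bench: plywood base 18 mm thick, x -115 to 95, y -160 to 160 mm, with a wooden fence 26 mm high along y on the robot's side (inner face at x = -92). Origin: on the bench under its middle; z up; at yaw 0 (it lies within 0.25 rad of that) its x points away from the robot and y to the robot's left.
- stop_track (a point): Point on the jig's base (x = -66.5, y = 75 mm) at the start of the end stop's track. The end stop, a wooden block 24 mm high, 41 mm wide with a black rubber face that looks to the jig's -y and a screw knob on top (38 mm over the base), has been set by hand: its face lies 0 to 25 mm beyond this point towards +y. That setting is NOT measured: find it by feel or sight. It stays put under 25 N.
- pad_rest (a point): Middle of the clamping pad's rubber face when the lever is at 0 (fixed point of the jig: x = -37, y = 0, 31 mm above the bench). The pad, 42 mm wide and 20 mm high, is carried on springs by a wooden shoe and moves to the jig's -x as the lever is thrown, pressing the strip on the fence.
- strip: Loose planed wooden strip, 46 (x) x 150 (y) x 30 mm (z), 0.18 to 0.33 kg, lying flat on the jig's base in the channel between fence and pad, its length along the jig's y, its upper face 48 mm above the bench. Origin: centre of its underside. It starts 35 to 80 mm short of the end stop and 0.5 to 2.5 mm off the fence, and slides with 1 to 2 N. Its free end at -y can be pushed with shut fingers.
- cam_lever (a joint): Cam lever's angle about its vertical pivot, rad: 0 = open (along the jig's +x), counter-clockwise from above to the hard end at 1.65 (along +y). Starts at 0 to 0.15. Nearly free to about 0.6, where the pad meets the strip; then springs resist with up to about 6 N at the knob until dead centre at 1.35. Let go before that it springs back; past it, it snaps to its end and stays.
- lever_knob (a point): Middle of the black upright round knob at the end of the lever, 77 mm above the bench: knob 22 mm diameter, from 56 to 98 mm above the bench. The steel lever bar beneath it (18 mm wide) spans 46 to 56 mm above the bench.
- lever_pivot (a point): Pivot axis of the lever, at the height of the knob's middle: at x = 45, y = 0 mm in the jig's frame; the knob's axis runs on a circle of 95 mm radius round it. The pivot bolt's head is at most 66 mm above the bench.
- blue_jar: Bystander: glass jar with blue lid, 64 mm diameter, 88 mm high; origin at the centre of its underside.
- tape_measure: Bystander: tape measure 61 x 76 x 66 mm; origin at the centre of its underside.
- glue: Bystander: small glue bottle, 52 mm diameter, 131 mm high; origin at the centre of its underside.
- paste_pot: Bystander: small round white pot, 37 mm diameter, 20 mm high, standing on the jig's base in its far right (+x, -y) part; origin at the centre of its underside.
- pliers: Bystander: pliers 190 mm long, lying; origin at their underside.
- nail_tray: Bystander: wooden tray of nails 198 x 155 x 46 mm; origin at the centre of its underside.
Not all that is in view belongs to the job. There is more than one size of the strip; the one meant has the size given above.

How it is judged:
By the outcome, as a careful person would: the job done as asked, in the order asked, and still so for the second after the job is handed in, with the robot touching nothing.
It also fails if it takes over 53 s, if anything falls off the work surface, if the arm or the gripper's body presses on something with over 40 N, if the wrist force passes 120 N, or if a joint passes its speed limit or range.

## Working session

There is one attempt and no reset: what is moved stays moved. The work goes in short steps, Python scripts to look and compute and a tool call to move; the robot and the scene stay as the last step left them, time stands still between calls to the robot, and variables do not carry over. Pictures are saved under pics/ and viewed, and the job is handed in when it is done.

Besides the shell and the picture viewer there is one more tool, called in YAML: its name, and indented under it one key for each argument. play_rows: Moves the arm, as the interface text tells. Its arguments: {"type":"object","properties":{"moves":{"type":"array"}},"required":["moves"]}

```bash
mkdir -p pics; ls; python3 - <<'E'
from cell import *
import cv2
s=state();print({k:s[k] for k in('t','eef_pos','tcp_rot','ft_force','opening')})
for n in("scene","side","wrist"):
    c=read_camera(n);cv2.imwrite(f"pics/{n}0.png",c["img"][:,:,::-1]);print(n,c["fx"],c["cx"],c["cy"],c["R"],c["t"])
E
```

```text
pics
{'t': 0.0, 'eef_pos': array([138.58923924, 609.15514108, 199.86846008]), 'tcp_rot': array([-3.14044538e+00, -1.33967450e-04,  2.91778501e+00]), 'ft_force': array([-0.46279534, -0.18488329, -0.00507146]), 'opening': 0.9988027266094708}
scene 487.2414865736288 327.4215324650135 245.18211970585816 [[ 0.63652451 -0.77123537  0.00570586]
 [-0.57153343 -0.47664602 -0.66795068]
 [ 0.51786686  0.42190589 -0.74418367]] [-365.03824847  318.10448696  931.13439875]
side 609.329455250643 325.45411679373825 240.56841736320615 [[ 0.99637653 -0.08485491  0.00578363]
 [-0.05085441 -0.64888403 -0.75918597]
 [ 0.06817356  0.75614096 -0.65084807]] [-513.61367242   36.50517518 1587.12643853]
wrist 364.30330948942606 316.8790842932064 240.89929119470384 [[ 2.21806928e-01  9.75090482e-01 -4.87555323e-04]
 [ 9.35328685e-01 -2.12620803e-01  2.82758987e-01]
 [ 2.75611933e-01 -6.31739268e-02 -9.59190866e-01]] [-625.55192215  -32.17815358  389.18628438]
```

View pics/scene0.png

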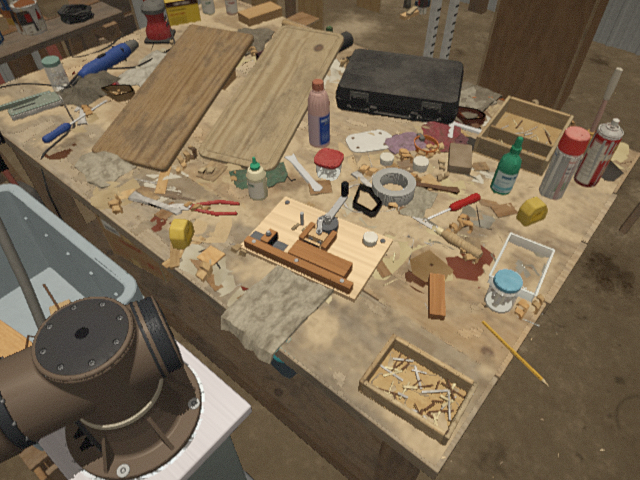

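View pics/side0.png

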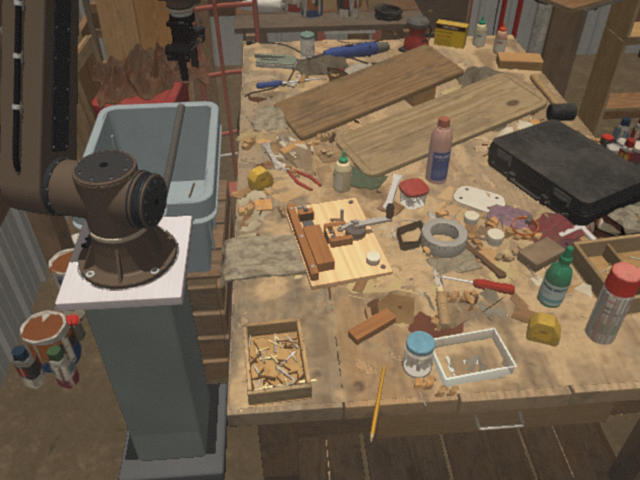

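View pics/wrist0.png

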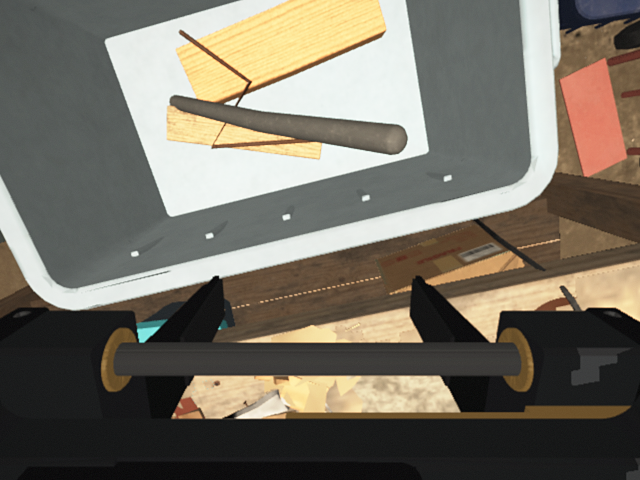

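The jig shows in scene around (315,250) and in side around (340,240). There are two strip candidates: one in the jig's channel at scene (300,257), and a shorter loose one on the bench at scene (437,295). The first fits, since it lies in the jig. I'll enlarge to confirm.

```bash
python3 - <<'E'
import cv2
a=cv2.imread("pics/scene0.png")[170:310,225:415];cv2.imwrite("pics/sc_c.png",cv2.resize(a,None,fx=4,fy=4,interpolation=cv2.INTER_CUBIC))
a=cv2.imread("pics/side0.png")[185:295,275:405];cv2.imwrite("pics/sd_c.png",cv2.resize(a,None,fx=5,fy=5,interpolation=cv2.INTER_CUBIC))
E
```

```text
(no output)
```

View pics/sc_c.png

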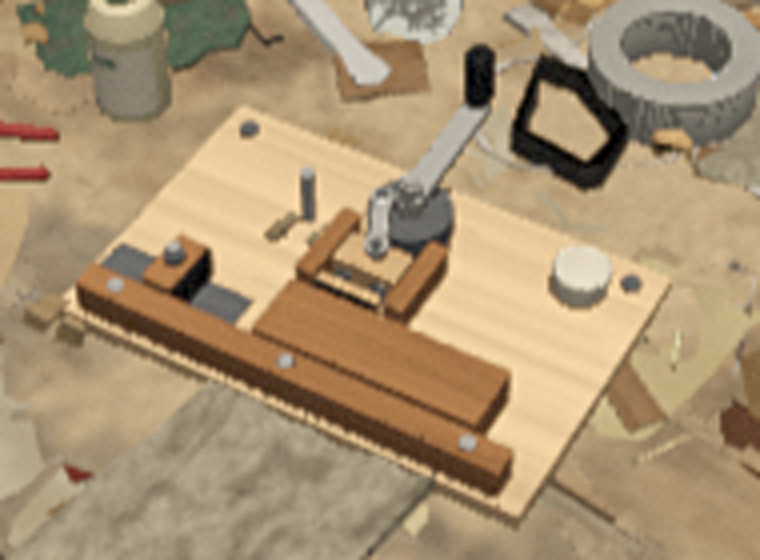

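View pics/sd_c.png

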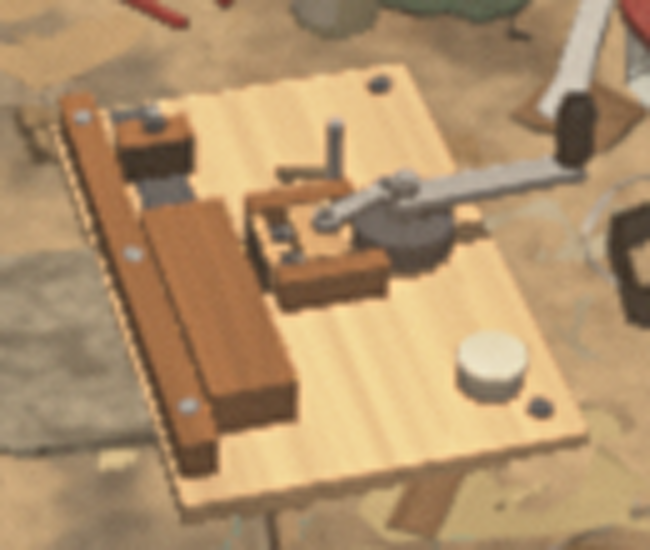

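```bash
cat > h.py <<'E'
import numpy as np
K={'scene':(487.2414865736288,327.4215324650135,245.18211970585816,np.array([[0.63652451,-0.77123537,0.00570586],[-0.57153343,-0.47664602,-0.66795068],[0.51786686,0.42190589,-0.74418367]]),np.array([-365.03824847,318.10448696,931.13439875])),
'side':(609.329455250643,325.45411679373825,240.56841736320615,np.array([[0.99637653,-0.08485491,0.00578363],[-0.05085441,-0.64888403,-0.75918597],[0.06817356,0.75614096,-0.65084807]]),np.array([-513.61367242,36.50517518,1587.12643853]))}
def ray(n,u,v,z):
    f,cx,cy,R,t=K[n];o=-R.T@t;d=R.T@np.array([(u-cx)/f,(v-cy)/f,1]);return (o+d*(z-o[2])/d[2])[:2]
def sc(u,v,z):return ray('scene',225+u/4-.375,170+v/4-.375,z)
def sd(u,v,z):return ray('side',275+u/5-.4,185+v/5-.4,z)
E
python3 - <<'E'
from h import *
from scipy.optimize import least_squares
obs=[(sc(240,108,18),(95,160)),(sc(668,283,18),(95,-160)),(sc(520,515,18),(-115,-160)),(sd(405,65,18),(95,160)),(sd(588,435,18),(95,-160)),(sd(183,508,18),(-115,-160))]
P=np.array([o[0] for o in obs]);J=np.array([o[1] for o in obs],float)
def T(p,j):c,s=np.cos(p[2]),np.sin(p[2]);return np.array(j)@np.array([[c,s],[-s,c]])+p[:2]
r=least_squares(lambda p:(T(p,J)-P).ravel(),[600,0,0]);p=r.x
print(p);print((T(p,J)-P).round(1))
def inv(q):c,s=np.cos(p[2]),np.sin(p[2]);return (np.array(q)-p[:2])@np.array([[c,-s],[s,c]])
for n,q in [('strip FL sc',sc(290,283,48)),('strip NL sc',sc(253,328,48)),('strip FR sc',sc(510,376,48)),('NR sc',sc(485,430,48)),
 ('FL sd',sd(215,200,48)),('NL sd',sd(148,210,48)),('FR',sd(297,380,48)),('NR',sd(217,407,48)),('knobtop sc',sc(480,50,98)),('knobtop sd',sd(577,98,98)),
 ('pinbase sc',sc(308,215,18)),('pinbase sd',sd(335,180,18)),('stop top +x-y corner sc',sc(209,250,42)),('stop -x-y sc',sc(182,290,42)),('stop sd +x',sd(193,145,42)),('stop sd -x',sd(118,150,42)),('pot sc',sc(581,255,38)),('pot sd',sd(492,348,38)),('fence sc R',sc(512,455,44)),('pivot',sc(405,185,60))]:
  print(n,q.round(1),inv(q).round(1))
for n,j in dict(pivot=(45,0),knob0=(140,0),stopstart=(-66.5,75)).items(): print(n,T(p,j).round(1))
E
```

```text
[5.49246947e+02 7.09487631e+00 1.73941406e-01]
[[ 2.5 -0.7]
 [ 5.3 -3.6]
 [-3.  -3.5]
 [-2.3  4. ]
 [-0.1  2.4]
 [-2.4  1.4]]
strip FL sc [495.6  30. ] [-48.9  31.8]
strip NL sc [455.1  22.7] [-90.   31.7]
strip FR sc [ 522.5 -115.2] [ -47.5 -115.8]
NR sc [ 482.4 -128.4] [ -89.3 -121.9]
FL sd [496.6  26.2] [-48.5  27.9]
NL sd [460.8  20.6] [-84.7  28.6]
FR [ 526.4 -117.3] [ -44.1 -118.6]
NR [ 485.6 -133.7] [ -87.1 -127.6]
knobtop sc [688.2  39.1] [142.4   7.4]
knobtop sd [687.6  34.5] [141.    3.1]
pinbase sc [566.5  79.8] [29.5 68.6]
pinbase sd [566.2  75.2] [28.5 64.1]
stop top +x-y corner sc [488.2  90.1] [-45.8  92.3]
stop -x-y sc [453.8  79.7] [-81.4  88.1]
stop sd +x [488.8  81.7] [-46.6  83.9]
stop sd -x [448.   80.5] [-87.1  89.8]
pot sc [633.7 -85. ] [  67.3 -105.3]
pot sd [627.9 -90.4] [  60.6 -109.6]
fence sc R [ 480.7 -149. ] [ -94.5 -141.9]
pivot [594.3  22.6] [47.1  7.5]
pivot [593.6  14.9]
knob0 [687.1  31.3]
stopstart [470.8  69.5]
```

```bash
cat >> h.py <<'E'
from scipy.spatial.transform import Rotation as Ro
JP=[549.25,7.1,0.178]
def J2W(x,y):
    c,s=np.cos(JP[2]),np.sin(JP[2]);return np.array([JP[0]+c*x-s*y,JP[1]+s*x+c*y])
def W2J(q):
    c,s=np.cos(JP[2]),np.sin(JP[2]);q=np.array(q)[:2]-JP[:2];return np.array([c*q[0]+s*q[1],-s*q[0]+c*q[1]])
def plan(pos,rot,tgts):
    """tgts: list of (x,y,z,yaw) world per row; prints tool-frame rows"""
    R=Ro.from_euler('xyz',rot);p=np.array(pos)
    for g in tgts:
        q=np.array(g[:3]);Rn=Ro.from_euler('xyz',[np.pi,0,g[3]])
        d=R.inv().apply(q-p)/1000;w=(R.inv()*Rn).as_rotvec()
        print([round(float(v),4) for v in d]+[round(float(v),3) for v in w]);R=Rn;p=q
E
python3 - <<'E'
from h import *
from cell import *
s=state();p0=s['eef_pos'];y0=2.918
w=np.array([430.,230,200]);e=np.array([*J2W(-68,-150),180]);print(e)
c=read_camera('wrist');print(-c['R'].T@c['t'])
L1=np.linalg.norm(w-p0);L2=np.linalg.norm(e-w);n1=int(np.ceil(L1/48));n2=int(np.ceil(L2/48))
pts=[p0+(w-p0)*i/n1 for i in range(1,n1+1)]+[w+(e-w)*i/n2 for i in range(1,n2+1)]
N=len(pts);print(N);plan(p0,s['tcp_rot'],[(*q,y0+(JP[2]+np.pi/2-y0)*(i+1)/N) for i,q in enumerate(pts)])
print('glue',ray('scene',257,195,0))
E
```

```text
[ 508.88364408 -152.57015159  180.        ]
[ 61.58862581 627.72643727 382.17714792]
19
[-0.0368, -0.0305, 0.0, -0.001, -0.0, 0.061]
[-0.0386, -0.0282, 0.0, -0.0, -0.0, 0.062]
[-0.0403, -0.0258, 0.0, 0.0, -0.0, 0.062]
[-0.0418, -0.0232, 0.0, 0.0, -0.0, 0.062]
[-0.0431, -0.0206, 0.0, -0.0, -0.0, 0.062]
[-0.0443, -0.0179, 0.0, -0.0, -0.0, 0.062]
[-0.0454, -0.0152, 0.0, 0.0, -0.0, 0.062]
[-0.0462, -0.0124, 0.0, 0.0, -0.0, 0.062]
[-0.0469, -0.0095, 0.0, 0.0, -0.0, 0.062]
[-0.0474, -0.0066, 0.0, 0.0, -0.0, 0.062]
[-0.0375, -0.0219, 0.0022, 0.0, -0.0, 0.062]
[-0.0388, -0.0195, 0.0022, 0.0, -0.0, 0.062]
[-0.0399, -0.0171, 0.0022, -0.0, -0.0, 0.062]
[-0.0409, -0.0146, 0.0022, -0.0, -0.0, 0.062]
[-0.0417, -0.0121, 0.0022, 0.0, -0.0, 0.062]
[-0.0423, -0.0095, 0.0022, -0.0, -0.0, 0.062]
[-0.0429, -0.0069, 0.0022, 0.0, -0.0, 0.062]
[-0.0432, -0.0042, 0.0022, 0.0, -0.0, 0.062]
[-0.0434, -0.0016, 0.0022, 0.0, -0.0, 0.062]
glue [582.48244465 258.92254388]
```

play_rows:
  moves:
    - [-0.037, -0.03, 0, 0, 0, 0.061, 0]
    - [-0.0386, -0.028, 0, 0, 0, 0.062, 0]
    - [-0.04, -0.026, 0, 0, 0, 0.062, 0]
    - [-0.042, -0.023, 0, 0, 0, 0.062, 0]
    - [-0.043, -0.0206, 0, 0, 0, 0.062, 0]
    - [-0.044, -0.018, 0, 0, 0, 0.062, 0]
    - [-0.0454, -0.015, 0, 0, 0, 0.062, 0]
    - [-0.046, -0.0124, 0, 0, 0, 0.062, 0]

```text
t: 1.0
eef_pos: [373.4, 298.2, 198.7]
tcp_rot: [-3.141, 0.0, 2.413]
ft_force: [1.3, 0.8, 0.6]
opening: 0.384
```

play_rows:
  moves:
    - [-0.047, -0.0095, 0, 0, 0, 0.062, 0]
    - [-0.047, -0.0066, 0, 0, 0, 0.062, 0]
    - [-0.0375, -0.022, 0.002, 0, 0, 0.062, 0]
    - [-0.039, -0.0195, 0.002, 0, 0, 0.062, 0]
    - [-0.04, -0.017, 0.002, 0, 0, 0.062, 0]
    - [-0.041, -0.0146, 0.002, 0, 0, 0.062, 0]
    - [-0.0417, -0.012, 0.002, 0, 0, 0.062, 0]
    - [-0.042, -0.0095, 0.002, 0, 0, 0.062, 0]

```text
t: 1.8
eef_pos: [481.2, -49.5, 186.8]
tcp_rot: [3.139, 0.001, 1.895]
ft_force: [0.7, 0.5, 0.1]
opening: 0.003
```

```bash
python3 - <<'E'
from h import *
from cell import *
import cv2
s=state();print(s['t'],s['eef_pos'],s['tcp_rot'],s['ft_force'],s['opening'],W2J(s['eef_pos']))
c=read_camera('wrist');cv2.imwrite("pics/w1.png",c["img"][:,:,::-1]);np.savez('w1.npz',**{k:c[k] for k in('fx','fy','cx','cy','R','t')})
print(-c['R'].T@c['t'])
E
```

```text
1.8 [481.20151075 -49.45771607 186.79324254] [3.13882109e+00 6.10129165e-04 1.89502169e+00] [0.7041007  0.50938062 0.07525591] 0.002994172099235171 [-76.98750412 -43.61532236]
[455.92288352  26.70216078 368.90870572]
```

View pics/w1.png

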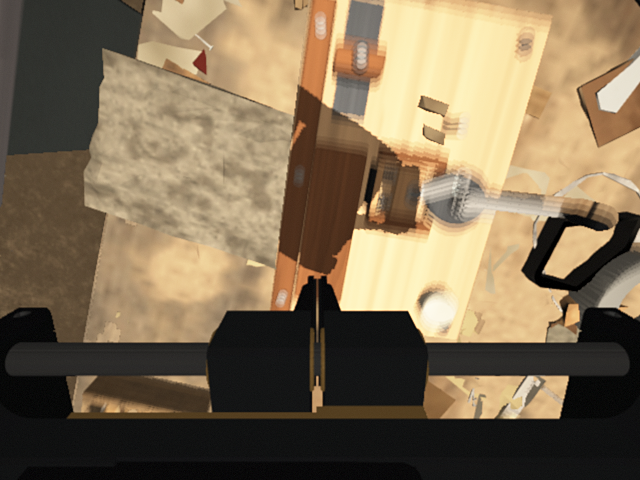

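The picture shows the jig with motion blur: fence on the left, strip under the gripper's shadow near (335,200), end stop at (358,70), knob near (605,215). I'll go to the hover spot and look again when the arm is still.

play_rows:
  moves:
    - [-0.046, -0.0055, 0.0, 0, 0, 0.07, 0]
    - [-0.04, 0, 0.0, 0, 0, 0.05, 0]
    - [-0.012, 0, 0, 0, 0, 0.02, 0]
    - [0, 0, 0, 0, 0, 0, 0]
    - [0, 0, 0, 0, 0, 0, 0]

```text
t: 2.35
eef_pos: [502.8, -152.3, 185.9]
tcp_rot: [3.14, 0.001, 1.74]
ft_force: [0.0, 0.4, -0.5]
opening: 0.006
```

```bash
cat > look.py <<'E'
from h import *
from cell import *
import cv2,sys
s=state();print(s['t'],s['eef_pos'].round(1),s['tcp_rot'].round(3),s['ft_force'].round(1),W2J(s['eef_pos']).round(1))
for n in sys.argv[2:]:
    c=read_camera(n);cv2.imwrite(f"pics/{n}{sys.argv[1]}.png",c["img"][:,:,::-1]);np.savez(f'{n}{sys.argv[1]}.npz',**{k:c[k] for k in('fx','fy','cx','cy','R','t')})
E
python3 look.py 2 wrist
```

```text
2.35 [ 502.8 -152.3  185.9] [3.14e+00 1.00e-03 1.74e+00] [ 0.   0.4 -0.5] [ -74.  -148.7]
```

View pics/wrist2.png

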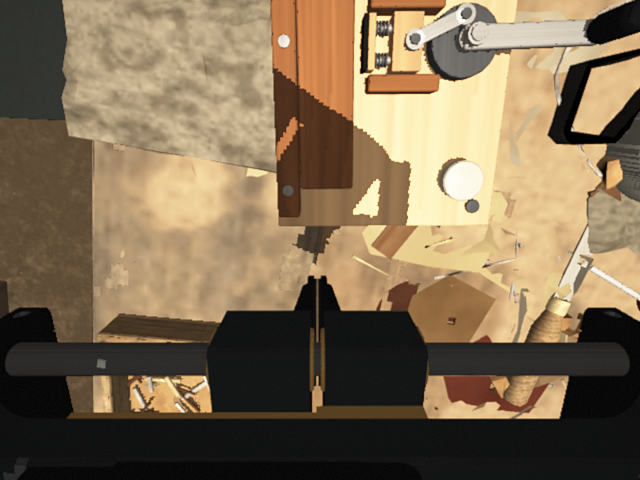

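The wrist picture is sharp. Strip top's near-end corners are at about (301,188) and (353,188), the fence top's inner edge at u≈300, base edge corners at (279,224) and (490,225), and the white pot at (462,180).

```bash
cat >> h.py <<'E'
def wray(f,u,v,z):
    d=np.load(f);o=-d['R'].T@d['t'];k=d['R'].T@np.array([(u-d['cx'])/d['fx'],(v-d['cy'])/d['fy'],1]);return (o+k*(z-o[2])/k[2])[:2]
E
python3 - <<'E'
from h import *
import cv2
im=cv2.imread('pics/wrist2.png')[0:240,255:515];cv2.imwrite('pics/w2c.png',cv2.resize(im,None,fx=2.4,fy=2.4,interpolation=cv2.INTER_CUBIC))
f='wrist2.npz'
for n,u,v,z in [('stripL',301,188,48),('stripR',353,188,48),('stripR top',353,0,48),('base near left',279,224,18),('base near right',490,225,18),('base right top',514,10,18),('fence inner bottom',299.5,216,44),('fence inner top',298,2,44),('fence out R',279,217,44),('pivot',476,35,64),('pot',462,179,38)]:
  q=wray(f,u,v,z);print(n,q.round(1),W2J(q).round(1))
E
```

```text
stripL [ 484.6 -120.3] [ -86.2 -114. ]
stripR [ 529.6 -112.7] [ -40.6 -114.4]
stripR top [501.4  28.7] [-43.3  29.7]
base near left [ 468.2 -163.5] [-109.9 -153.6]
base near right [ 674.3 -129.6] [  98.9 -156.6]
base right top [638.1  54. ] [95.7 30.4]
fence inner bottom [ 487.1 -146.3] [ -88.3 -140. ]
fence inner top [459.7  21.4] [-85.7  29.9]
fence out R [ 468.9 -150.3] [-106.9 -140.7]
pivot [595.8  16.8] [47.5  1.3]
pot [626.  -89.5] [  58.5 -108.7]
```

View pics/w2c.png

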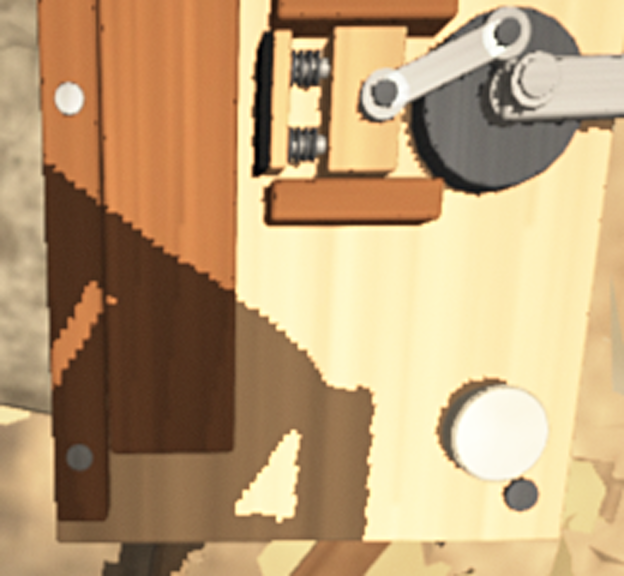

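play_rows:
  moves:
    - [0, 0.01, 0.03, 0, 0, 0.0, 0]
    - [0, 0, 0.04, 0, 0, 0, 0]
    - [0, 0, 0.04, 0, 0, 0, 0]
    - [0, 0, 0.02, 0, 0, 0, 0]
    - [0, 0, 0.005, 0, 0, 0, 0]
    - [0, 0, 0, 0, 0, 0, 0]

```text
t: 3.0
eef_pos: [514.1, -142.4, 49.5]
tcp_rot: [3.136, 0.003, 1.753]
ft_force: [0.2, -0.3, -0.7]
opening: 0.002
```

```bash
sed -i 's/^JP=.*/JP=[552.0,9.5,0.178]/' h.py; python3 look.py 3 scene wrist side; python3 - <<'E'
import cv2,numpy as np
a=cv2.imread("pics/scene3.png")[170:310,225:415];b=cv2.imread("pics/side3.png")[185:295,275:405]
cv2.imwrite("pics/c3.png",np.hstack([cv2.resize(a,(440,324)),cv2.resize(b,(360,324))]))
E
```

```text
3.0 [ 514.1 -142.4   49.5] [3.136e+00 3.000e-03 1.753e+00] [ 0.2 -0.3 -0.7] [ -64.2 -142.8]
```

View pics/c3.png

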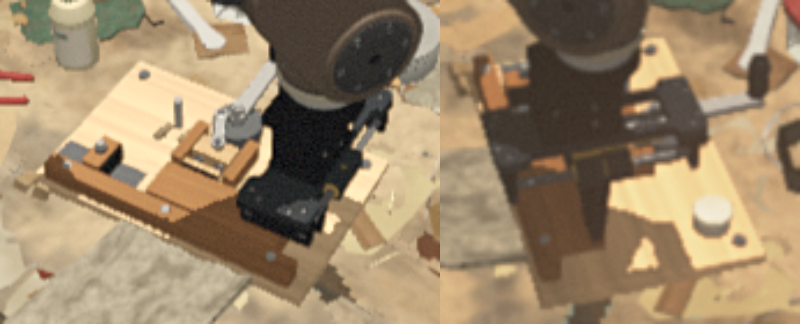

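View pics/wrist3.png

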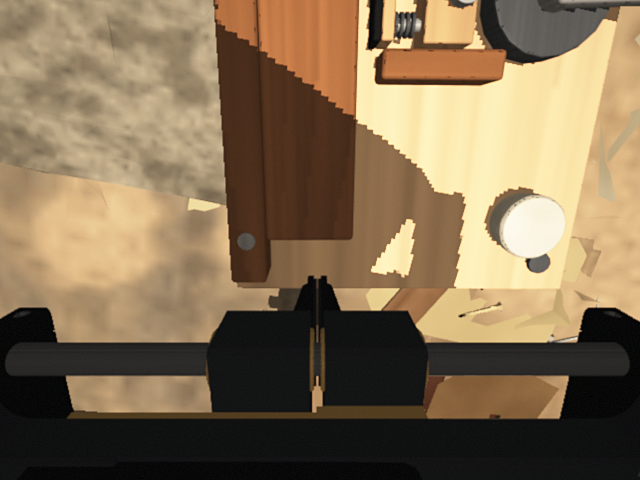

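play_rows:
  moves:
    - [0, 0, 0.006, 0, 0, 0, 0]
    - [0.004, 0, 0.001, 0, 0, 0, 0]
    - [0.004, 0, 0, 0, 0, 0, 0]
    - [0.004, 0, 0, 0, 0, 0, 0]
    - [0.003, 0, 0, 0, 0, 0, 0]
    - [0.003, 0, 0, 0, 0, 0, 0]
    - [0.003, 0, 0, 0, 0, 0, 0]
    - [0.003, 0, 0, 0, 0, 0, 0]

```text
t: 3.95
eef_pos: [511.5, -118.2, 46.2]
tcp_rot: [3.129, 0.007, 1.752]
ft_force: [-0.1, 0.1, -0.8]
opening: 0.004
```

play_rows:
  moves:
    - [0.004, 0, 0, 0, 0, 0, 0]
    - [0.004, 0, 0, 0, 0, 0, 0]
    - [0.004, 0, 0, 0, 0, 0, 0]
    - [0.004, 0, 0, 0, 0, 0, 0]

```text
t: 4.35
eef_pos: [508.4, -101.2, 46.1]
tcp_rot: [3.129, 0.007, 1.752]
ft_force: [0.2, 0.7, 0.3]
opening: 0.005
```

```bash
python3 look.py 4 scene wrist side; python3 - <<'E'
import cv2,numpy as np
a=cv2.imread("pics/scene4.png")[170:310,225:415];b=cv2.imread("pics/side4.png")[185:295,275:405]
cv2.imwrite("pics/c4.png",np.hstack([cv2.resize(a,(440,324)),cv2.resize(b,(360,324))]))
E
```

```text
4.35 [ 508.4 -101.2   46.1] [3.129 0.007 1.752] [0.2 0.7 0.3] [ -62.5 -101.3]
```

View pics/c4.png

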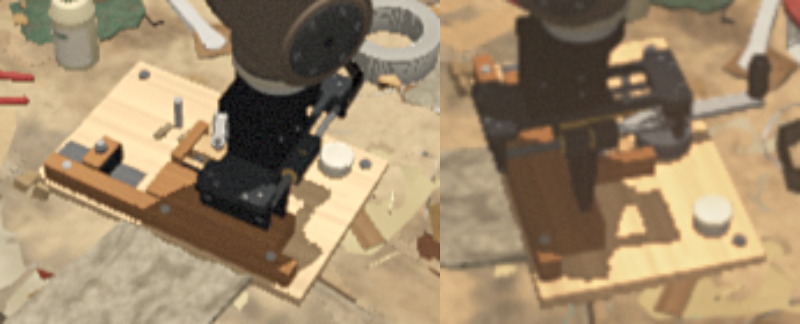

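View pics/wrist4.png

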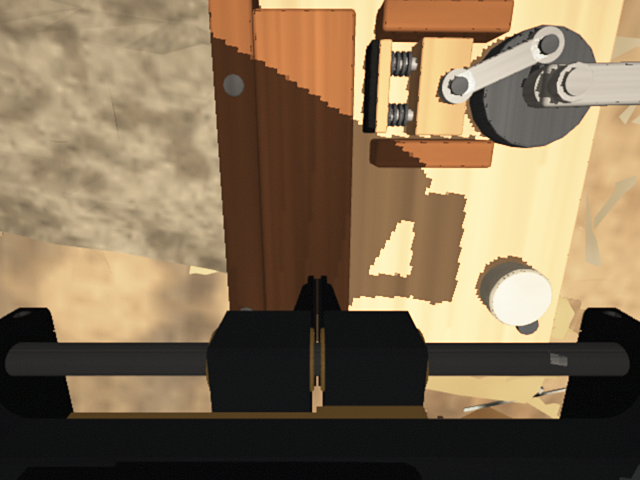

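```bash
python3 - <<'E'
from h import *
import cv2
f='wrist4.npz'
for n,u,v,z in [('far L',254,10,48),('far R',355,10,48),('right edge low',351,300,48)]:
  q=wray(f,u,v,z);print(n,q.round(1),W2J(q).round(1))
f='wrist2.npz'
for n,u,v,z in [('old near L',301,188,48),('R',353,188,48)]:
  q=wray(f,u,v,z);print(n,q.round(1),W2J(q).round(1))
f='wrist3.npz'
for n,u,v,z in [('3 near L',267,239,48),('R',352,239,48)]:
  q=wray(f,u,v,z);print(n,q.round(1),W2J(q).round(1))
a=cv2.imread("pics/side4.png")[185:295,275:405];cv2.imwrite('pics/sd4.png',cv2.resize(cv2.convertScaleAbs(a,alpha=1.6),None,fx=6,fy=5.4,interpolation=cv2.INTER_CUBIC))
E
```

```text
far L [458.6  23.9] [-89.4  30.8]
far R [501.5  32. ] [-45.7  31.1]
right edge low [ 528.3 -103.3] [ -43.3 -106.8]
old near L [ 484.6 -120.3] [ -89.3 -115.9]
R [ 529.6 -112.7] [ -43.7 -116.3]
3 near L [ 484.5 -120.3] [ -89.4 -115.8]
R [ 528.5 -112.3] [ -44.7 -115.8]
```

View pics/sd4.png

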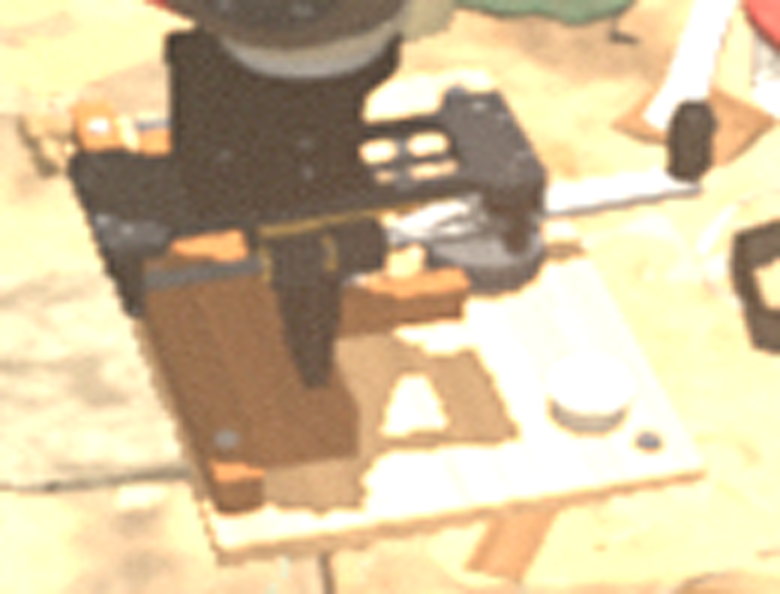

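```bash
python3 - <<'E'
from h import *
from cell import *
s=state();print(s['eef_pos'],s['tcp_rot'],s['joints'],s['ft_force'])
u,v=275+315/6-.4,185+385/5.4-.4
for z in (18,32,48,60,70):
  q=ray('side',u,v,z);print(z,q.round(1),W2J(q).round(1))
# project TCP tip
R=Ro.from_euler('xyz',s['tcp_rot']);tip=s['eef_pos']+R.apply([0,0,14])
for n in('side','scene'):
  f,cx,cy,Rr,t=K[n];c=Rr@tip+t;print(n,c[:2]/c[2]*f+[cx,cy],'crop',((c[:2]/c[2]*f+[cx,cy])-[275,185])*[6,5.4])
E
```

```text
[ 508.42139066 -101.30939303   46.12552337] [3.12860647 0.00727483 1.7520932 ] [-3.24106013e-01  5.58488276e-01  1.97618197e+00 -1.38919185e-04
  5.92037689e-01 -5.05335425e-01] [-0.03541963  0.21402087 -0.60228856]
18 [514.  -65.6] [-50.7 -67.2]
32 [512.6 -81.1] [-54.8 -82.1]
48 [510.9 -98.7] [-59.6 -99.2]
60 [ 509.7 -112. ] [ -63.2 -112. ]
70 [ 508.6 -123. ] [ -66.2 -122.7]
side [326.23367669 261.36837395] crop [307.40206014 412.38921936]
scene [343.43981457 268.62874497] crop [410.6388874  451.59522282]
```

```bash
python3 - <<'E'
from h import *
import cv2
for k,p,rot in((3,[514.1,-142.4,49.5],[3.136,.003,1.753]),(4,[508.4,-101.3,46.1],[3.1286,.0073,1.752])):
  R=Ro.from_euler('xyz',rot)
  for zz in (14,0):
    tip=np.array(p)+R.apply([0,0,zz])
    for n in('side','scene'):
      f,cx,cy,Rr,t=K[n];c=Rr@tip+t;print(k,zz,n,(c[:2]/c[2]*f+[cx,cy]).round(1))
    d=np.load(f'wrist{k}.npz');c=d['R']@tip+d['t'];print('wrist',(c[:2]/c[2]*d['fx']+[d['cx'],d['cy']]).round(1))
o=[]
for k in(3,4):
  a=cv2.imread(f"pics/side{k}.png")[225:285,295:355];o.append(cv2.resize(cv2.convertScaleAbs(a,alpha=1.7,beta=20),(390,390),interpolation=cv2.INTER_CUBIC))
cv2.imwrite('pics/tips.png',np.hstack(o))
E
```

```text
3 14 side [329.9 271.5]
3 14 scene [359.1 275.2]
wrist [314.9 277.7]
3 0 side [330.  267.4]
3 0 scene [359.4 271.3]
wrist [314.8 287.5]
4 14 side [326.2 261.4]
4 14 scene [343.4 268.6]
wrist [315.5 279.4]
4 0 side [326.2 257.2]
4 0 scene [343.5 264.8]
wrist [315.5 289.3]
```

View pics/tips.png

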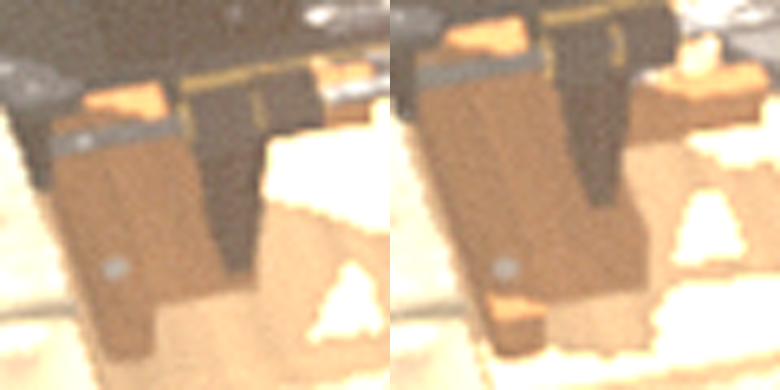

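In side picture 4 the strip hasn't moved: its near end is still at crop (640,270). The shut fingertip, at side px (327,256), sits over its top at z≈48. So the shut tips stand about 14 mm higher than stated, roughly level with the TCP. I'll lift, back off and check the tip height in view before going lower.

play_rows:
  moves:
    - [0, 0, -0.01, 0, 0, 0, 0]
    - [-0.01, 0, -0.006, 0, 0, 0, 0]
    - [-0.018, 0, 0, 0.006, 0.003, 0, 0]
    - [-0.018, -0.003, 0, 0.006, 0.003, 0, 0]
    - [0, 0, 0, 0, 0, 0, 0]
    - [0, 0, 0, 0, 0, 0, 0]

```text
t: 5.1
eef_pos: [515.1, -153.2, 65.0]
tcp_rot: [3.139, 0.003, 1.751]
ft_force: [0.1, -0.1, -0.1]
opening: 0.005
```

```bash
python3 look.py 5 side; cat > tip.py <<'E'
from h import *
from cell import *
import cv2,sys
k=sys.argv[1]
s=state();R=Ro.from_euler('xyz',s['tcp_rot'])
f,cx,cy,Rr,t=K['side']
for zz in(14,0):
  c=Rr@(s['eef_pos']+R.apply([0,0,zz]))+t;p=c[:2]/c[2]*f+[cx,cy];print(zz,p.round(1),'crop',((p-[295,215])*8).round())
a=cv2.imread(f"pics/side{k}.png")[215:285,295:365];cv2.imwrite(f'pics/tip{k}.png',cv2.resize(cv2.convertScaleAbs(a,alpha=1.7,beta=20),(560,560),interpolation=cv2.INTER_CUBIC))
E
python3 tip.py 5
```

```text
5.1 [ 515.1 -153.2   65. ] [3.139e+00 3.000e-03 1.751e+00] [ 0.1 -0.1 -0.1] [ -65.1 -153.6]
14 [330.8 269.9] crop [287. 439.]
0 [330.9 265.6] crop [287. 405.]
```

View pics/tip5.png

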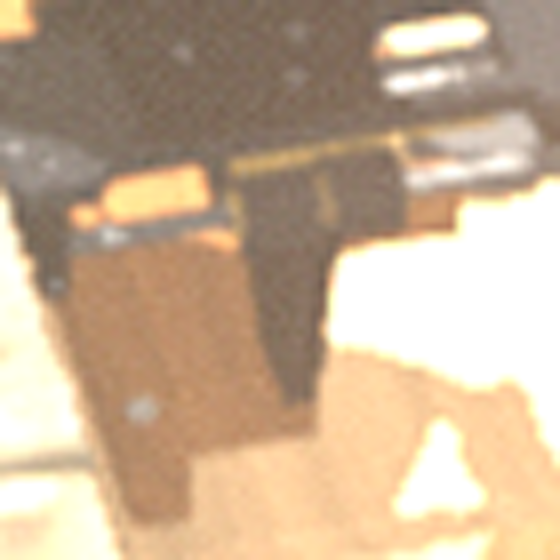

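The tip is at crop (297,402), against 405 predicted for TCP level and 439 for 14 mm ahead. That confirms it: shut tips are level with the TCP. I'll lower to TCP z≈31.

play_rows:
  moves:
    - [0, 0, 0.015, 0, 0, 0, 0]
    - [0, 0, 0.012, 0, 0, 0, 0]
    - [0, 0, 0.004, 0, 0, 0, 0]
    - [0, 0, 0, 0, 0, 0, 0]
    - [0, 0, 0, 0, 0, 0, 0]

```text
t: 5.65
eef_pos: [515.2, -152.4, 32.8]
tcp_rot: [3.14, 0.002, 1.752]
ft_force: [-0.9, 0.1, -0.4]
opening: 0.007
```

```bash
python3 look.py 6 side;python3 tip.py 6
```

```text
5.65 [ 515.2 -152.4   32.8] [3.140e+00 2.000e-03 1.752e+00] [-0.9  0.1 -0.4] [ -64.9 -152.8]
14 [330.7 279.2] crop [285. 514.]
0 [330.7 275.1] crop [286. 481.]
```

View pics/tip6.png

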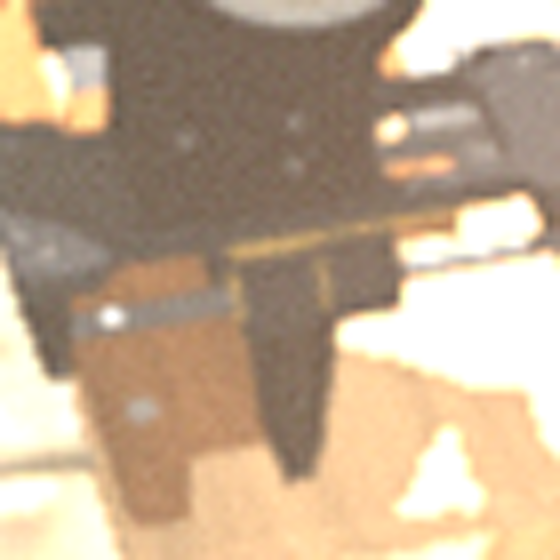

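The tip, at crop (298,478), is now below the strip's top and clear of its end. I'll push now.

play_rows:
  moves:
    - [0.006, -0.002, 0, 0, 0, 0, 0]
    - [0.006, 0, 0, 0, 0, 0, 0]
    - [0.005, 0, 0, 0, 0, 0, 0]
    - [0.004, 0, 0, 0, 0, 0, 0]
    - [0.003, 0, 0, 0, 0, 0, 0]
    - [0.003, 0, 0, 0, 0, 0, 0]
    - [0.003, 0, 0, 0, 0, 0, 0]
    - [0.003, 0, 0, 0, 0, 0, 0]

```text
t: 6.5
eef_pos: [507.2, -117.5, 34.2]
tcp_rot: [3.138, 0.004, 1.753]
ft_force: [0.0, 0.6, 0.5]
opening: 0.007
```

play_rows:
  moves:
    - [0.003, 0, 0, 0, 0, 0, 0]
    - [0.003, 0, 0, 0, 0, 0, 0]
    - [0.003, 0, 0, 0, 0, 0, 0]
    - [0.003, 0, 0, 0, 0, 0, 0]
    - [0.003, 0, 0, 0, 0, 0, 0]

```text
t: 7.0
eef_pos: [504.4, -101.6, 34.2]
tcp_rot: [3.137, 0.004, 1.753]
ft_force: [-0.0, -0.7, -0.0]
opening: 0.007
```

```bash
python3 look.py 7 side wrist;python3 tip.py 7
```

```text
7.0 [ 504.4 -101.6   34.2] [3.137 0.004 1.753] [-0.  -0.7 -0. ] [ -66.5 -101. ]
14 [324.5 265. ] crop [236. 400.]
0 [324.5 260.9] crop [236. 367.]
```

View pics/tip7.png

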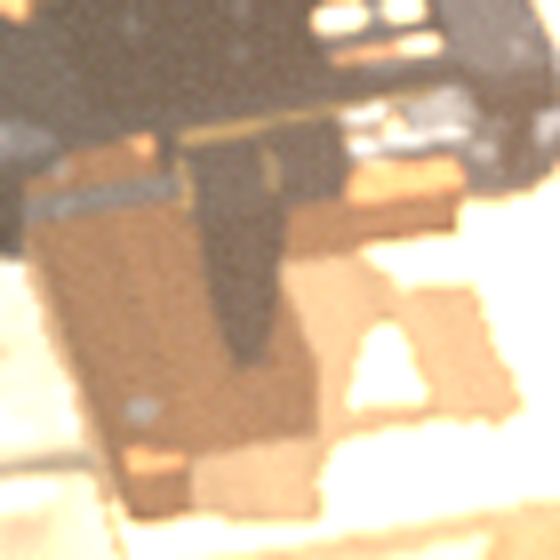

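View pics/wrist7.png

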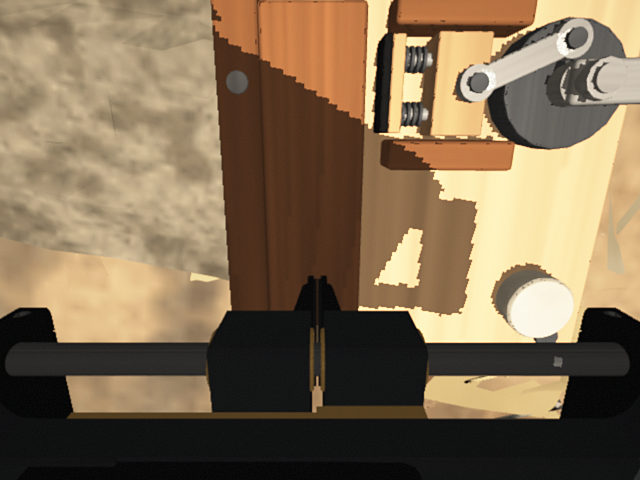

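```bash
python3 look.py 8 scene; python3 - <<'E'
from h import *
from cell import *
import cv2
f='wrist7.npz'
for n,u,v in [('far L',260,2),('far R',367,2)]:
  q=wray(f,u,v,48);print(n,q.round(1),W2J(q).round(1))
s=state();R=Ro.from_euler('xyz',s['tcp_rot']);fx,cx,cy,Rr,t=K['scene']
for zz in(14,0,-14,-59):
  c=Rr@(s['eef_pos']+R.apply([0,0,zz]))+t;p=c[:2]/c[2]*fx+[cx,cy];print(zz,p.round(1),'crop',((p-[295,210])*7).round())
a=cv2.imread(f"pics/scene8.png")[210:295,295:395];cv2.imwrite(f'pics/sc8.png',cv2.resize(cv2.convertScaleAbs(a,alpha=1.8,beta=25),(700,595),interpolation=cv2.INTER_CUBIC))
E
```

```text
7.1 [ 504.3 -101.5   34.1] [3.137 0.004 1.753] [0.2 0.9 0.7] [ -66.6 -100.8]
far L [458.9  23.8] [-89.1  30.5]
far R [501.3  31.6] [-46.   30.8]
14 [342.3 273. ] crop [331. 441.]
0 [342.4 269.2] crop [332. 415.]
-14 [342.6 265.4] crop [333. 388.]
-59 [343.  252.5] crop [336. 297.]
```

View pics/sc8.png

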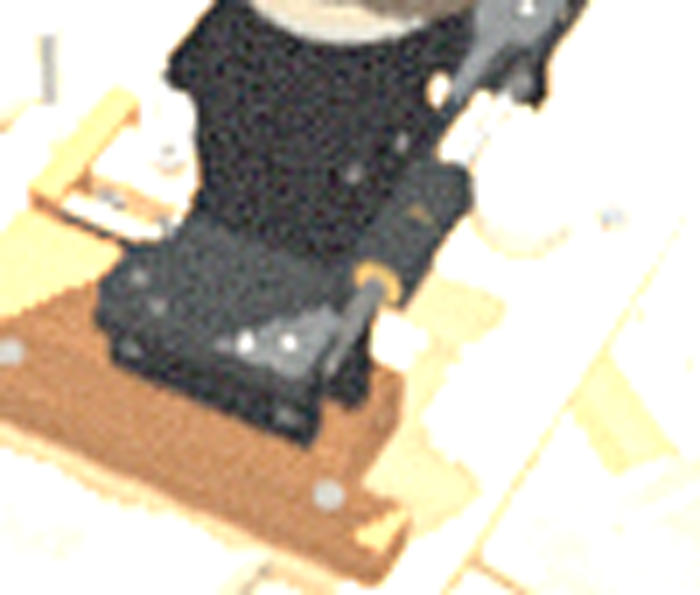

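View pics/side7.png

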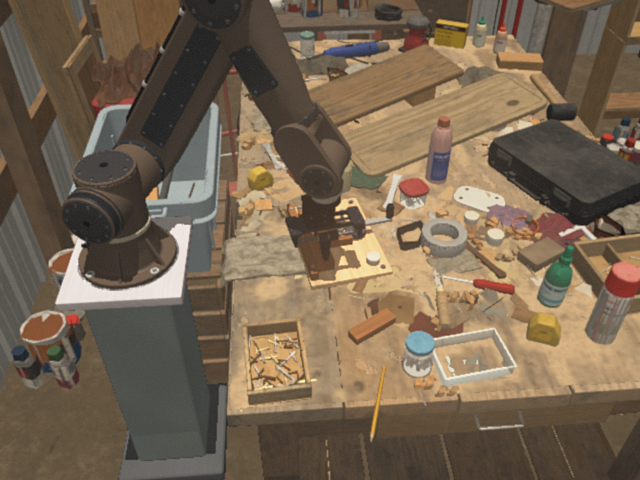

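```bash
python3 - <<'E'
from h import *
def tri(a,b):
  A=[];B=[]
  for n,(u,v) in(('scene',a),('side',b)):
    f,cx,cy,R,t=K[n];x,y=(u-cx)/f,(v-cy)/f
    A+= [R[0]-x*R[2],R[1]-y*R[2]];B+=[x*t[2]-t[0],y*t[2]-t[1]]
  r=np.linalg.lstsq(np.array(A),np.array(B),rcond=None);return r[0],r[1]
q,e=tri((345.4,267.9),(326,260.2));print(q,e,W2J(q))
q,e=tri((359+0,273),(331,266.5));print(q,W2J(q))
# strip near-right top corner both views, initial
q,e=tri((225+510/4-.4,170+376/4-.4),(275+297/5-.4,185+380/5-.4));print('strip FR top',q,e,W2J(q))
q,e=tri((225+485/4-.4,170+430/4-.4),(275+217/5-.4,185+407/5-.4));print('strip NR top',q,e,W2J(q))
for n,v in(('base FR',((668,283),(588,435))),('base FL',((240,108),(405,65)))):
  q,e=tri((225+v[0][0]/4-.4,170+v[0][1]/4-.4),(275+v[1][0]/5-.4,185+v[1][1]/5-.4));print(n,q,e)
E
```

```text
[ 507.24031664 -107.80603303   41.65935402] [0.2283881] [ -64.8228563  -107.52735439]
[ 514.96527545 -140.57307443   46.67555231] [ -63.02173597 -141.14446248]
strip FR top [ 526.68371048 -112.15362831   42.70073501] [0.4906194] [ -46.45646415 -115.24893377]
strip NR top [ 486.43639659 -125.49494242   40.94833785] [0.54576936] [ -88.43009527 -121.25320128]
base FR [ 673.22933477 -126.08409464    8.09868731] [0.0308245]
base FL [619.20337598 188.72234939   9.38600243] [0.00382767]
```

The wooden strip still hasn't moved. Triangulating the fingertip with the same bias as the strip's top (reads 42, true 48) puts the tip at z≈48 with TCP z=34. So shut tips are about 14 mm above the TCP and rode over the strip, and z rose 1.4 mm while doing so. I'll back off and go about 18 mm lower, watching the force.

play_rows:
  moves:
    - [0, 0, -0.008, 0, 0, 0, 0]
    - [-0.015, 0, -0.004, 0, 0, 0, 0]
    - [-0.016, 0, 0, 0, 0.003, 0, 0]
    - [-0.012, 0, 0, 0, 0, 0, 0]
    - [0, 0, 0.008, 0, 0, 0, 0]
    - [0, 0, 0.006, 0, 0, 0, 0]
    - [0, 0, 0.005, 0, 0, 0, 0]
    - [0, 0, 0, 0, 0, 0, 0]

```text
t: 7.95
eef_pos: [512.7, -148.1, 27.3]
tcp_rot: [3.137, 0.001, 1.752]
ft_force: [-0.2, -0.4, -0.3]
opening: 0.004
```

play_rows:
  moves:
    - [0, 0, 0.004, 0, 0, 0, 0]
    - [0, 0, 0.003, 0, 0, 0, 0]
    - [0, 0, 0.003, 0, 0, 0, 0]

```text
t: 8.25
eef_pos: [512.7, -147.2, 16.5]
tcp_rot: [3.138, 0.001, 1.753]
ft_force: [-0.2, -0.1, 0.0]
opening: 0.007
```

```bash
python3 look.py 9 side wrist; python3 tip.py 9
```

```text
8.25 [ 512.7 -147.2   16.5] [3.138e+00 1.000e-03 1.753e+00] [-0.2 -0.1  0. ] [ -66.5 -147.3]
14 [329.3 282.6] crop [274. 541.]
0 [329.3 278.6] crop [275. 509.]
```

View pics/tip9.png

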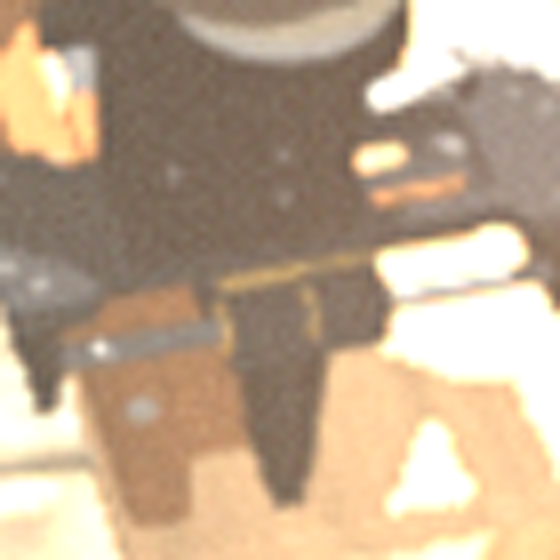

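View pics/wrist9.png

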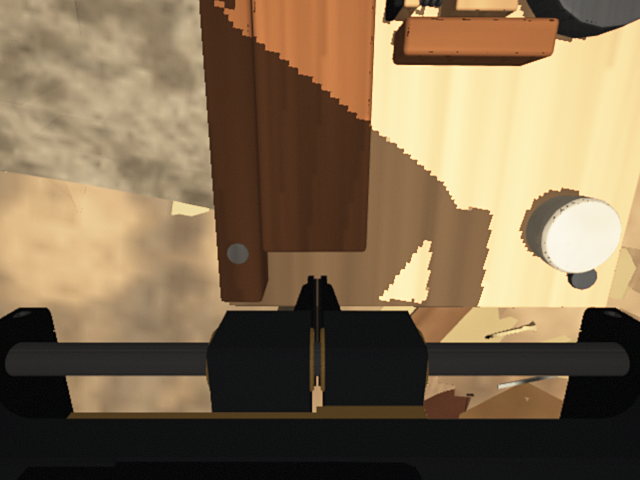

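TCP is at 16.5 mm, below the base's top, with no contact force, so the tip is indeed well above the TCP. I'll push again.

play_rows:
  moves:
    - [0.005, 0, 0, 0, 0, 0, 0]
    - [0.005, 0, 0, 0, 0, 0, 0]
    - [0.004, 0, 0, 0, 0, 0, 0]
    - [0.003, 0, 0, 0, 0, 0, 0]
    - [0.003, 0, 0, 0, 0, 0, 0]
    - [0.003, 0, 0, 0, 0, 0, 0]
    - [0.003, 0, 0, 0, 0, 0, 0]
    - [0.003, 0, 0, 0, 0, 0, 0]

```text
t: 9.15
eef_pos: [507.2, -116.5, 16.8]
tcp_rot: [3.137, 0.002, 1.754]
ft_force: [0.6, -1.1, -0.7]
opening: 0.004
```

play_rows:
  moves:
    - [0.003, 0, 0, 0, 0, 0, 0]
    - [0.003, 0, 0, 0, 0, 0, 0]
    - [0.003, 0, 0, 0, 0, 0, 0]
    - [0.003, 0, 0, 0, 0, 0, 0]

```text
t: 9.55
eef_pos: [504.9, -103.8, 16.9]
tcp_rot: [3.137, 0.002, 1.753]
ft_force: [0.4, -1.4, -1.0]
opening: 0.002
```

```bash
python3 look.py 10 side wrist; python3 tip.py 10
```

```text
9.55 [ 504.9 -103.8   16.9] [3.137e+00 2.000e-03 1.753e+00] [ 0.4 -1.4 -1. ] [ -66.4 -103.1]
14 [324.8 270.6] crop [238. 444.]
0 [324.8 266.5] crop [238. 412.]
```

View pics/tip10.png

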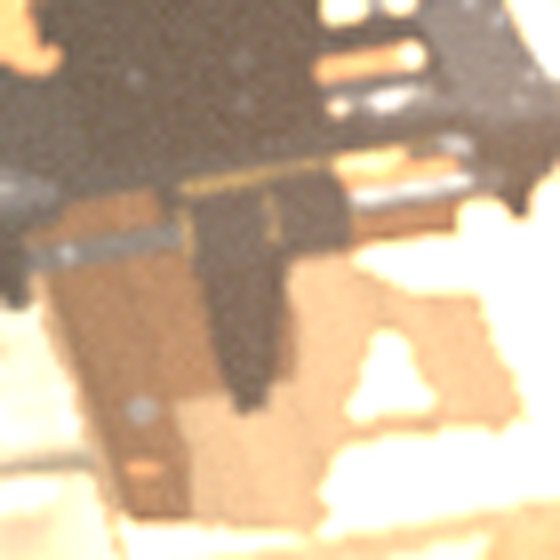

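View pics/wrist10.png

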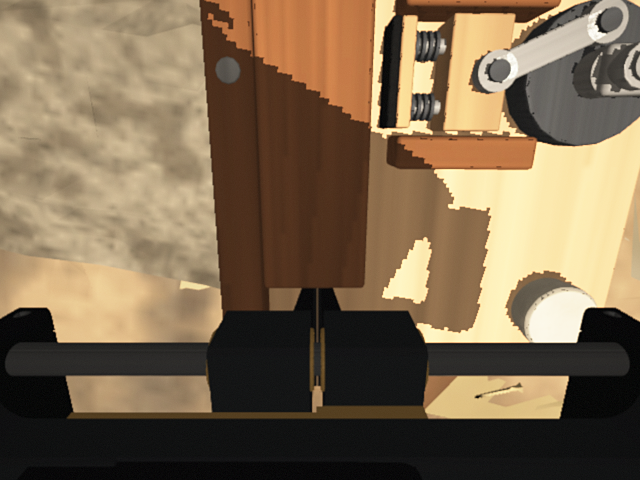

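The strip now moves with the finger: its near end is at wrist v≈288, touching the tip, with about 1.4 N friction. I'll continue and slow down near the stop.

play_rows:
  moves:
    - [0.003, 0, 0, 0, 0, 0, 0]
    - [0.003, 0, 0, 0, 0, 0, 0]
    - [0.003, 0, 0, 0, 0, 0, 0]
    - [0.003, 0, 0, 0, 0, 0, 0]
    - [0.003, 0, 0, 0, 0, 0, 0]

```text
t: 10.15
eef_pos: [502.0, -88.1, 16.9]
tcp_rot: [3.137, 0.002, 1.753]
ft_force: [-0.6, -1.5, 0.5]
opening: 0.003
```

```bash
python3 look.py 11 scene wrist; python3 - <<'E'
from h import *
import cv2
a=cv2.imread("pics/scene11.png")[200:290,235:335];cv2.imwrite('pics/sc11.png',cv2.resize(cv2.convertScaleAbs(a,alpha=1.3,beta=10),(700,595),interpolation=cv2.INTER_CUBIC))
for f,v in(('wrist10.npz',288),):
  q=wray(f,315,v,48);print(W2J(q))
E
```

```text
10.15 [502.  -88.1  16.9] [3.137e+00 2.000e-03 1.753e+00] [-0.6 -1.5  0.5] [-66.5 -87.2]
[-66.64467075 -88.84901473]
```

View pics/sc11.png

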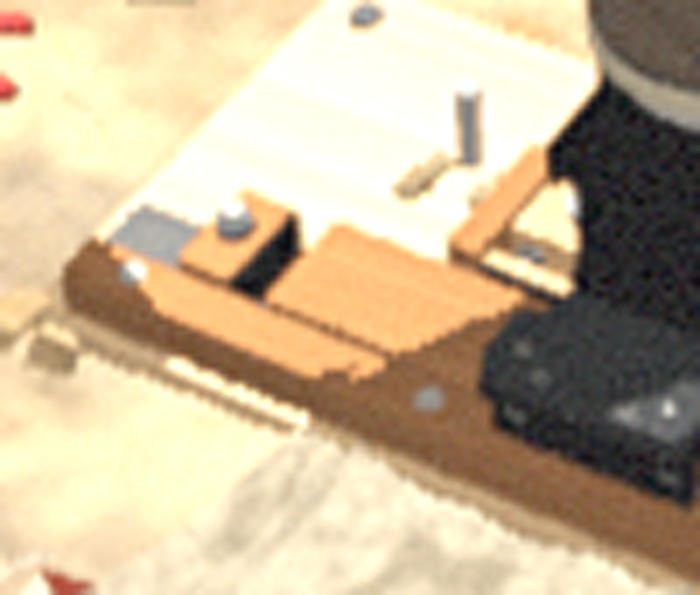

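The stop's face top corner is at crop (298,213) and the strip's far top corner at (345,226). I'll compute the gap.

```bash
python3 - <<'E'
from h import *
g=lambda u,v,z:W2J(ray('scene',235+u/7-.43,200+v/6.61-.43,z))
print(g(345,226,48),g(266,300,48),g(298,213,42),g(235,286,42))
E
```

```text
[-49.28899709  69.44245017] [-93.17039677  72.94105962] [-47.27033839  90.65439792] [-88.45077966  89.33904921]
```

play_rows:
  moves:
    - [0.002, 0, 0, 0, 0, 0, 0]
    - [0.002, 0, 0, 0, 0, 0, 0]
    - [0.002, 0, 0, 0, 0, 0, 0]

```text
t: 10.55
eef_pos: [500.9, -81.8, 16.9]
tcp_rot: [3.137, 0.002, 1.753]
ft_force: [0.5, -2.4, -0.3]
opening: 0.004
```

play_rows:
  moves:
    - [0.0015, 0, 0, 0, 0, 0, 0]
    - [0.001, 0, 0, 0, 0, 0, 0]
    - [0.001, 0, 0, 0, 0, 0, 0]
    - [0.001, 0, 0, 0, 0, 0, 0]

```text
t: 10.95
eef_pos: [500.0, -76.9, 16.9]
tcp_rot: [3.137, 0.002, 1.754]
ft_force: [0.7, -2.4, -0.5]
opening: 0.005
```

play_rows:
  moves:
    - [0.001, 0, 0, 0, 0, 0, 0]
    - [0.001, 0, 0, 0, 0, 0, 0]
    - [0.001, 0, 0, 0, 0, 0, 0]

```text
t: 11.25
eef_pos: [499.9, -74.4, 17.0]
tcp_rot: [3.136, 0.003, 1.754]
ft_force: [0.6, -13.2, -0.8]
opening: 0.008
```

play_rows:
  moves:
    - [0.001, 0, 0, 0, 0, 0, 0]
    - [0.001, 0, 0, 0, 0, 0, 0]

```text
t: 11.45
eef_pos: [501.0, -74.4, 17.4]
tcp_rot: [3.133, 0.006, 1.755]
ft_force: [0.3, -11.5, -0.4]
opening: 0.007
```

play_rows:
  moves:
    - [0.001, 0, 0, 0, 0, 0, 0]
    - [0.001, 0, 0, 0, 0, 0, 0]

```text
t: 11.65
eef_pos: [501.9, -74.3, 17.7]
tcp_rot: [3.13, 0.009, 1.755]
ft_force: [0.3, -10.9, -1.1]
opening: 0.005
```

The force stepped to 11–13 N at y=-74.4 and stays there, so the strip is on the stop. I'll ease off and check.

play_rows:
  moves:
    - [-0.002, 0, 0, 0, 0, 0, 0]
    - [-0.005, 0, 0, 0, 0, 0, 0]
    - [-0.015, 0, 0, 0.01, 0.007, 0, 0]
    - [-0.02, 0, 0, 0, 0, 0, 0]
    - [0, 0, -0.03, 0, 0, 0, 0]
    - [0, 0, -0.04, 0, 0, 0, 0]
    - [0, 0, -0.04, 0, 0, 0, 0]

```text
t: 12.35
eef_pos: [507.1, -116.8, 126.1]
tcp_rot: [-3.132, -0.005, 1.755]
ft_force: [0.4, -0.3, 0.1]
opening: 0.004
```

```bash
python3 look.py 12 scene wrist side; python3 - <<'E'
from h import *
import cv2
a=cv2.imread("pics/scene12.png")[200:290,235:335];cv2.imwrite('pics/sc12.png',cv2.resize(cv2.convertScaleAbs(a,alpha=1.3,beta=10),(700,595),interpolation=cv2.INTER_CUBIC))
E
```

```text
12.35 [ 507.1 -116.8  126.1] [-3.132 -0.005  1.755] [ 0.4 -0.3  0.1] [ -66.5 -116.4]
```

View pics/sc12.png

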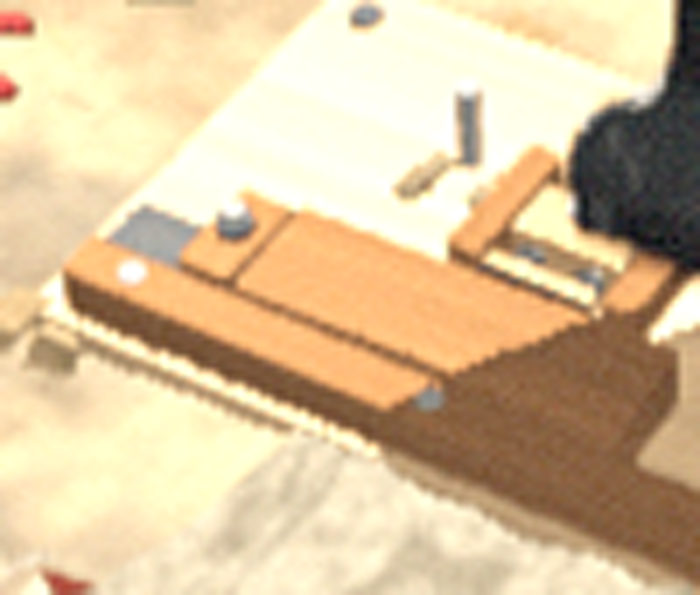

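View pics/wrist12.png

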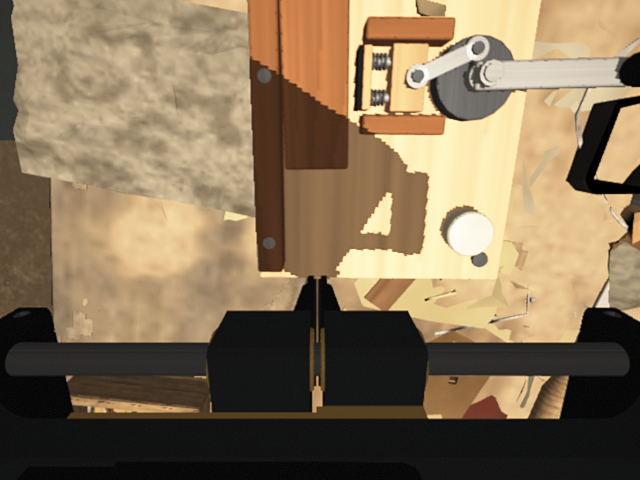

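Both views show no gap: the strip's end meets the stop's rubber at scene crop (265,250). Next I'll refine the knob position and plan the approach on its -y side.

```bash
python3 - <<'E'
from h import *
from cell import *
print(W2J(sc(480,50,98)),W2J(sd(577,98,98)),W2J(sc(480,98,58)),W2J(sd(577,165,58)))
s=state();p=s['eef_pos'];print(p)
e=np.array([*J2W(134,-40),128]);print(e)
n=5
plan(p,s['tcp_rot'],[(*(p+(e-p)*i/n),1.76) for i in range(1,n+1)])
E
```

```text
[139.31634536   4.9793686 ] [137.86246311   0.6489373 ] [139.31765967   3.53159643] [138.71764397  -5.81512061]
[ 508.52142636 -117.05166066  127.27920704]
[690.96523223  -6.14174644 128.        ]
[0.0151, 0.0399, -0.0003, -0.004, -0.002, -0.005]
[0.0149, 0.04, -0.0001, 0.0, 0.0, 0.0]
[0.0149, 0.04, -0.0001, 0.0, 0.0, 0.0]
[0.0149, 0.04, -0.0001, 0.0, 0.0, 0.0]
[0.0149, 0.04, -0.0001, 0.0, 0.0, 0.0]
```

play_rows:
  moves:
    - [0.015, 0.04, 0, -0.004, -0.002, -0.005, 0]
    - [0.015, 0.04, 0, 0, 0, 0, 0]
    - [0.015, 0.04, 0, 0, 0, 0, 0]
    - [0.015, 0.04, 0, 0, 0, 0, 0]
    - [0.015, 0.036, 0, 0, 0, 0, 0]
    - [0, 0, 0, 0, 0, 0, 0]
    - [0, 0, 0, 0, 0, 0, 0]

```text
t: 13.2
eef_pos: [689.4, -1.9, 116.3]
tcp_rot: [-3.129, -0.005, 1.759]
ft_force: [-0.6, -0.0, -0.6]
opening: 0.003
```

```bash
python3 look.py 13 wrist scene
```

```text
13.2 [689.4  -1.9 116.3] [-3.129 -0.005  1.759] [-0.6 -0.  -0.6] [133.2 -35.5]
```

View pics/wrist13.png

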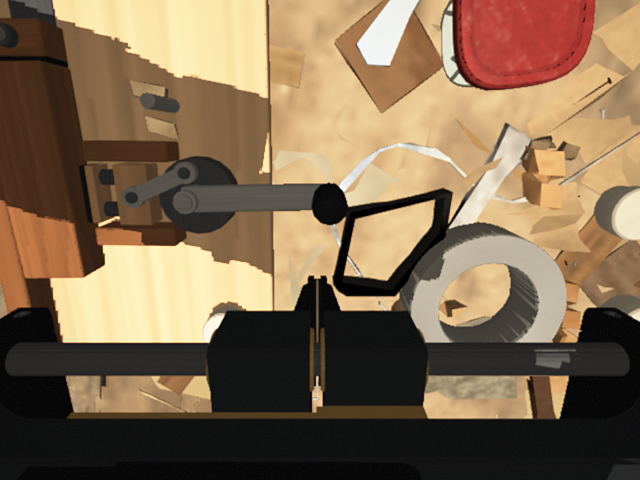

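View pics/scene13.png

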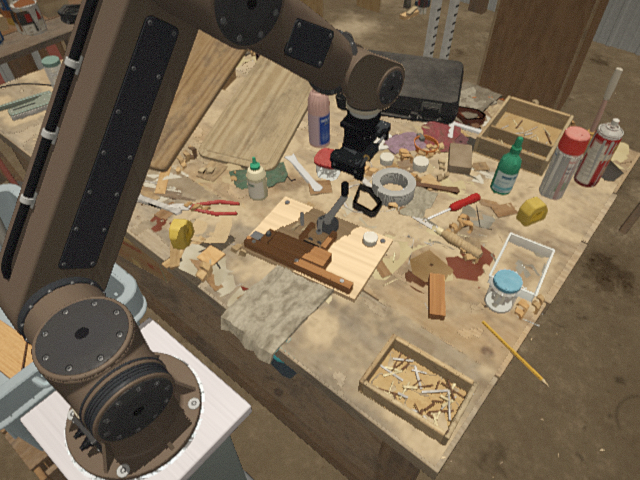

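Wrist: knob top at (329,203), lever bar running left to the pivot at (187,203), fingers at u=317 to its -y side. The black pentagon near (395,245) lies beyond the approach.

```bash
python3 - <<'E'
from h import *
f='wrist13.npz'
for z in(98,90):
  q=wray(f,329,204,z);print('knob',q.round(1),W2J(q).round(1))
q=wray(f,187,203,64);print('pivot',q.round(1),W2J(q).round(1))
q=wray(f,317,278,130);print('tip?',W2J(q))
E
```

```text
knob [688.7  41.6] [140.3   7.4]
knob [689.2  40.2] [140.5   5.9]
pivot [599.3  18.8] [48.2  0.8]
tip? [134.24438177 -24.07180125]
```

play_rows:
  moves:
    - [0, 0.003, 0.02, -0.006, -0.004, 0, 0]
    - [0, 0.003, 0.02, -0.004, 0, 0, 0]
    - [0, 0, 0.012, 0, 0, 0, 0]
    - [0, 0, 0.003, 0, 0, 0, 0]
    - [0, 0, 0, 0, 0, 0, 0]
    - [0, 0, 0, 0, 0, 0, 0]

```text
t: 13.9
eef_pos: [691.9, -5.1, 61.6]
tcp_rot: [-3.14, -0.001, 1.753]
ft_force: [-0.1, 0.6, 1.4]
opening: 0.005
```

```bash
python3 look.py 14 side wrist scene; python3 - <<'E'
import cv2,numpy as np
a=cv2.imread("pics/side14.png")[180:260,340:440];b=cv2.imread("pics/scene14.png")[140:240,300:400]
o=[cv2.resize(cv2.convertScaleAbs(x,alpha=1.5,beta=20),(400,400),interpolation=cv2.INTER_CUBIC) for x in(a[:,10:90],b)]
cv2.imwrite("pics/c14.png",np.hstack(o))
E
```

```text
13.9 [691.9  -5.1  61.6] [-3.140e+00 -1.000e-03  1.753e+00] [-0.1  0.6  1.4] [135.1 -39.2]
```

View pics/c14.png

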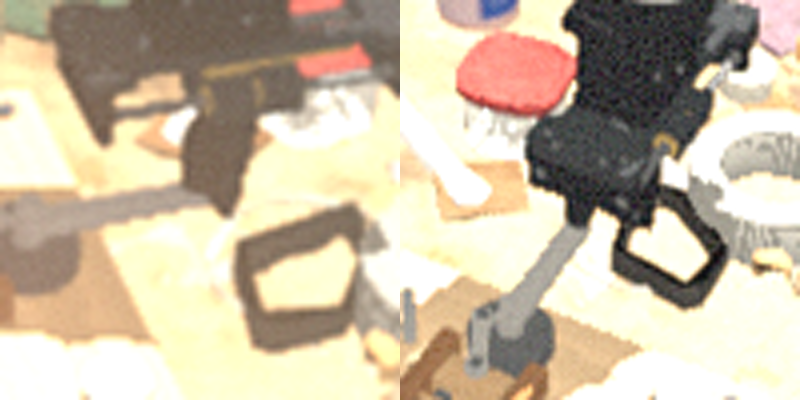

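View pics/wrist14.png

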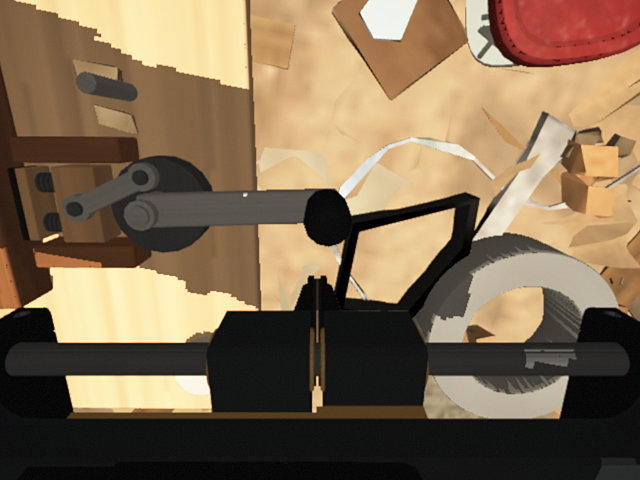

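play_rows:
  moves:
    - [0.004, 0.002, 0.005, 0, 0, 0, 0]
    - [0.005, 0.002, 0, 0, 0, 0, 0]
    - [0.005, 0.001, 0, 0, 0, 0, 0]
    - [0.005, 0, 0, 0, 0, 0, 0]
    - [0.005, 0, 0, 0, 0, 0, 0]

```text
t: 14.55
eef_pos: [693.4, 21.5, 57.4]
tcp_rot: [3.141, -0.0, 1.754]
ft_force: [1.1, -0.9, -0.7]
opening: 0.004
```

```bash
python3 look.py 15 wrist
```

```text
14.55 [693.4  21.5  57.4] [ 3.141 -0.     1.754] [ 1.1 -0.9 -0.7] [141.3 -13.2]
```

View pics/wrist15.png

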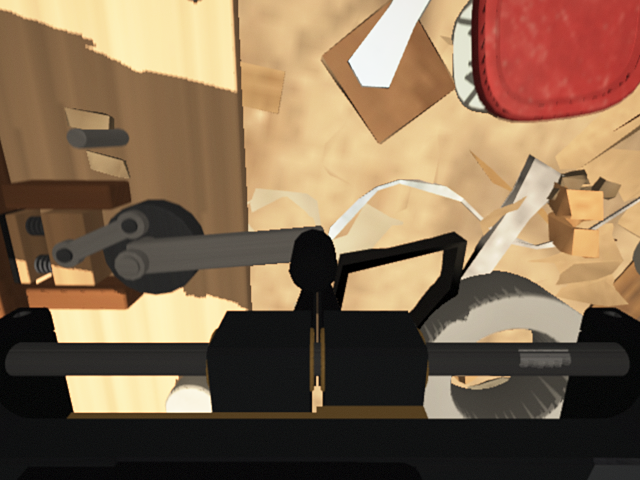

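The finger is tucked right behind the knob, which appears at (313,260). I'll plan the arc around the pivot.

```bash
cat > arc.py <<'E'
from h import *
from cell import *
import sys
dphi=float(sys.argv[1]);n=int(sys.argv[2]);z=float(sys.argv[3]) if len(sys.argv)>3 else 57.
s=state();p=s['eef_pos'];j=W2J(p)-[45,0];ph=np.arctan2(j[1],j[0]);r=np.hypot(*j)
print('t',s['t'],'phase',ph.round(3),'r',r.round(1),'z',p[2].round(1),'yaw',s['tcp_rot'][2].round(3),'F',s['ft_force'].round(1),'want yaw',round(JP[2]+np.pi/2+ph+.18,3))
T=[]
for i in range(1,n+1):
  a=ph+dphi*i;rr=r+(96.5-r)*min(1,i/4);T.append((*J2W(45+rr*np.cos(a),rr*np.sin(a)),p[2]+(z-p[2])*i/n,(s['tcp_rot'][2]%(2*np.pi))+((JP[2]+np.pi/2+ph+dphi*n+.18)-s['tcp_rot'][2]%(2*np.pi))*i/n))
plan(p,s['tcp_rot'],T)
E
python3 arc.py 0.06 8
```

```text
t 14.6 phase -0.128 r 97.0 z 57.4 yaw 1.754 F [ 0.7  0.4 -0. ] want yaw 1.8
[0.0058, 0.0005, 0.0001, 0.0, -0.001, -0.066]
[0.0058, 0.0005, 0.0001, 0.0, 0.0, -0.066]
[0.0058, 0.0005, 0.0001, 0.0, 0.0, -0.066]
[0.0058, 0.0006, 0.0001, 0.0, 0.0, -0.066]
[0.0057, 0.0007, 0.0001, 0.0, 0.0, -0.066]
[0.0057, 0.0008, 0.0001, 0.0, 0.0, -0.066]
[0.0057, 0.0008, 0.0001, 0.0, 0.0, -0.066]
[0.0057, 0.0008, 0.0001, 0.0, 0.0, -0.066]
```

play_rows:
  moves:
    - [0.0055, 0.0005, 0, 0, 0, -0.066, 0]
    - [0.0055, 0.0005, 0, 0, 0, -0.066, 0]
    - [0.0055, 0.0005, 0, 0, 0, -0.066, 0]
    - [0.0055, 0.0006, 0, 0, 0, -0.066, 0]
    - [0.0055, 0.0007, 0, 0, 0, -0.066, 0]
    - [0.0055, 0.0008, 0, 0, 0, -0.066, 0]

```text
t: 15.2
eef_pos: [685.6, 55.8, 57.8]
tcp_rot: [3.14, 0.002, 2.165]
ft_force: [0.6, -1.1, -1.2]
opening: 0.001
```

```bash
python3 look.py 16 wrist; python3 arc.py 0.05 8
```

```text
15.2 [685.6  55.8  57.8] [3.140e+00 2.000e-03 2.165e+00] [ 0.6 -1.1 -1.2] [139.7  21.9]
t 15.25 phase 0.236 r 97.1 z 57.8 yaw 2.169 F [0.5 0.9 0.1] want yaw 2.165
[0.0048, 0.0006, 0.0001, 0.002, 0.001, -0.049]
[0.0048, 0.0006, 0.0001, 0.0, 0.0, -0.049]
[0.0048, 0.0006, 0.0001, 0.0, 0.0, -0.049]
[0.0048, 0.0006, 0.0001, 0.0, 0.0, -0.049]
[0.0048, 0.0008, 0.0001, 0.0, 0.0, -0.049]
[0.0048, 0.0008, 0.0001, 0.0, 0.0, -0.049]
[0.0048, 0.0008, 0.0001, -0.0, 0.0, -0.049]
[0.0048, 0.0007, 0.0001, 0.0, 0.0, -0.049]
```

View pics/wrist16.png

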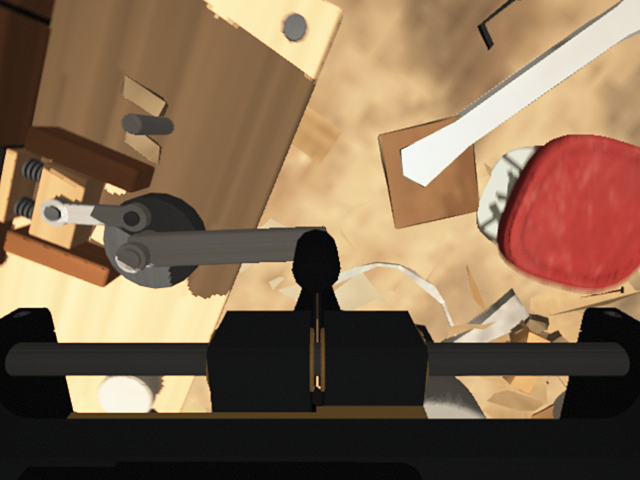

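The lever follows: knob at (316,260), bar still level in the tool's view, forces near zero. I'll continue.

play_rows:
  moves:
    - [0.0048, 0.0006, 0, 0, 0, -0.05, 0]
    - [0.0048, 0.0006, 0, 0, 0, -0.05, 0]
    - [0.0048, 0.0006, 0, 0, 0, -0.05, 0]
    - [0.0048, 0.0006, 0, 0, 0, -0.05, 0]
    - [0.0048, 0.0008, 0, 0, 0, -0.05, 0]
    - [0.0048, 0.0008, 0, 0, 0, -0.05, 0]
    - [0.0048, 0.0008, 0, 0, 0, -0.05, 0]

```text
t: 15.95
eef_pos: [668.8, 83.0, 58.0]
tcp_rot: [3.138, 0.01, 2.523]
ft_force: [4.3, -4.0, -3.2]
opening: 0.004
```

```bash
python3 arc.py 0.05 6
```

```text
t 15.95 phase 0.557 r 97.8 z 58.0 yaw 2.523 F [ 4.3 -4.  -3.2] want yaw 2.486
[0.0049, 0.0006, 0.0001, 0.003, 0.01, -0.044]
[0.0048, 0.0006, 0.0002, 0.0, 0.0, -0.044]
[0.0048, 0.0006, 0.0002, 0.0, 0.0, -0.044]
[0.0048, 0.0005, 0.0002, 0.0, 0.0, -0.044]
[0.0048, 0.0008, 0.0002, 0.0, 0.0, -0.044]
[0.0048, 0.0008, 0.0002, 0.0, 0.0, -0.044]
```

play_rows:
  moves:
    - [0.005, 0.0006, 0, 0, 0.004, -0.044, 0]
    - [0.005, 0.0006, 0, 0, 0.004, -0.044, 0]
    - [0.005, 0.0006, 0, 0, 0.002, -0.044, 0]
    - [0.005, 0.0006, 0, 0, 0.002, -0.044, 0]
    - [0.005, 0.0008, 0, 0, 0.002, -0.044, 0]

```text
t: 16.45
eef_pos: [652.8, 97.5, 58.0]
tcp_rot: [3.136, 0.006, 2.745]
ft_force: [3.4, -1.4, -3.0]
opening: 0.008
```

```bash
python3 look.py 17 wrist; python3 arc.py 0.05 6
```

```text
16.45 [652.8  97.5  58. ] [3.136 0.006 2.745] [ 3.4 -1.4 -3. ] [114.8  68.7]
t 16.5 phase 0.785 r 97.9 z 57.9 yaw 2.748 F [ 2.9 -1.8 -2.8] want yaw 2.714
[0.0049, 0.0006, 0.0001, 0.006, 0.005, -0.044]
[0.0048, 0.0006, 0.0002, 0.0, 0.0, -0.044]
[0.0048, 0.0005, 0.0002, 0.0, 0.0, -0.044]
[0.0048, 0.0005, 0.0002, 0.0, 0.0, -0.044]
[0.0048, 0.0008, 0.0002, 0.0, 0.0, -0.044]
[0.0048, 0.0008, 0.0002, 0.0, 0.0, -0.044]
```

View pics/wrist17.png

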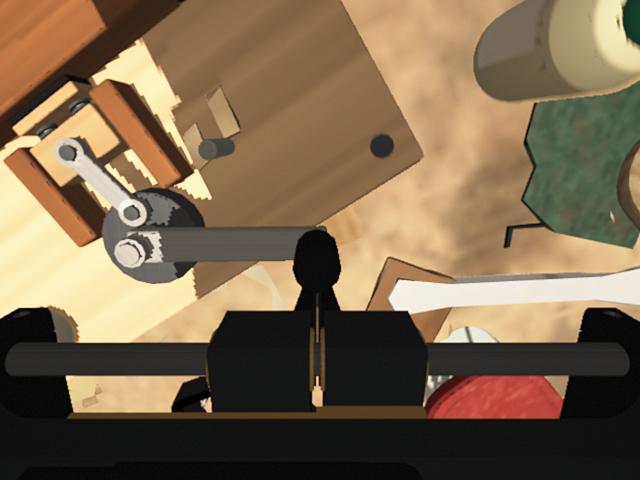

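The knob stays centred on the finger at (316,260), with the lever near 1.0 rad. The spring force is 3–6 N. Continuing.

play_rows:
  moves:
    - [0.005, 0.0006, 0, 0.003, 0.004, -0.044, 0]
    - [0.005, 0.0006, 0, 0.002, 0.002, -0.044, 0]
    - [0.005, 0.0006, 0, 0, 0.002, -0.044, 0]
    - [0.005, 0.0006, 0, 0, 0.002, -0.044, 0]
    - [0.005, 0.0008, 0, 0, 0.002, -0.044, 0]

```text
t: 17.0
eef_pos: [632.2, 108.2, 58.1]
tcp_rot: [3.139, 0.0, 2.965]
ft_force: [2.8, -1.3, -1.7]
opening: 0.004
```

```bash
python3 arc.py 0.05 5
```

```text
t 17.0 phase 1.016 r 97.6 z 58.1 yaw 2.965 F [ 2.8 -1.3 -1.7] want yaw 2.945
[0.0048, 0.0006, 0.0002, 0.002, 0.0, -0.046]
[0.0048, 0.0006, 0.0002, -0.0, 0.0, -0.046]
[0.0048, 0.0005, 0.0002, 0.0, 0.0, -0.046]
[0.0048, 0.0005, 0.0002, 0.0, 0.0, -0.046]
[0.0048, 0.0008, 0.0002, 0.0, 0.0, -0.046]
```

play_rows:
  moves:
    - [0.005, 0.0006, 0, 0, 0, -0.046, 0]
    - [0.005, 0.0006, 0, 0, 0, -0.046, 0]
    - [0.004, 0.0006, 0, 0, 0, -0.046, 0]
    - [0.004, 0.0006, 0, 0, 0, -0.046, 0]

```text
t: 17.4
eef_pos: [614.5, 113.1, 58.4]
tcp_rot: [3.139, 0.001, -3.136]
ft_force: [0.2, 0.3, 0.3]
opening: 0.008
```

```bash
python3 look.py 18 wrist; python3 arc.py 0.05 3
```

```text
17.4 [614.5 113.1  58.4] [ 3.139e+00  1.000e-03 -3.136e+00] [0.2 0.3 0.3] [79.8 90.9]
t 17.45 phase 1.211 r 97.3 z 58.4 yaw -3.133 F [-0.4  0.  -0.2] want yaw 3.14
[0.0048, 0.0006, 0.0005, 0.003, 0.001, -0.047]
[0.0048, 0.0006, 0.0005, 0.0, 0.0, -0.047]
[0.0048, 0.0006, 0.0005, 0.0, 0.0, -0.047]
```

View pics/wrist18.png

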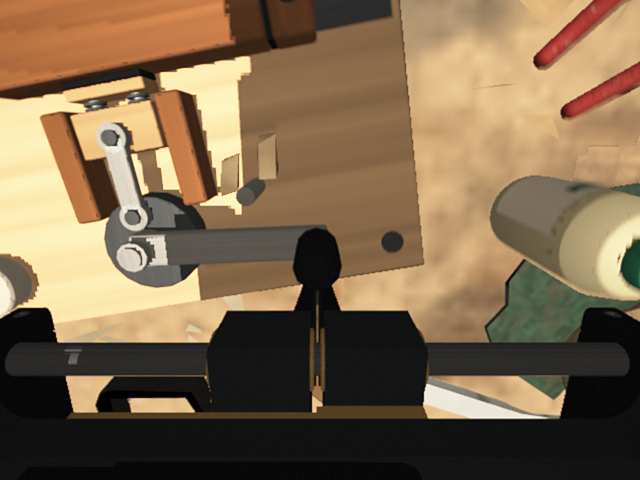

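The force dropped to zero at about 1.38 rad, which is dead centre, with the link and eccentric lining up. A couple more small steps. The glue bottle at (560,230) is still about 30 mm clear of the gripper's end by coordinates.

play_rows:
  moves:
    - [0.004, 0.0006, 0, 0, 0, -0.04, 0]
    - [0.004, 0.0006, 0, 0, 0, -0.03, 0]
    - [0.0, 0, 0, 0, 0, 0, 0]

```text
t: 17.75
eef_pos: [605.5, 114.2, 58.7]
tcp_rot: [3.138, 0.0, -3.066]
ft_force: [-0.3, -0.4, 0.1]
opening: 0.002
```

```bash
python3 look.py 19 wrist; python3 arc.py 0.05 3
```

```text
17.75 [605.5 114.2  58.7] [ 3.138  0.    -3.066] [-0.3 -0.4  0.1] [71.2 93.6]
t 17.8 phase 1.296 r 97.2 z 58.7 yaw -3.067 F [0.9 0.5 0.4] want yaw 3.224
[0.0048, 0.0005, 0.0006, 0.003, 0.001, -0.053]
[0.0048, 0.0006, 0.0006, -0.0, 0.0, -0.053]
[0.0048, 0.0006, 0.0006, 0.0, 0.0, -0.053]
```

View pics/wrist19.png

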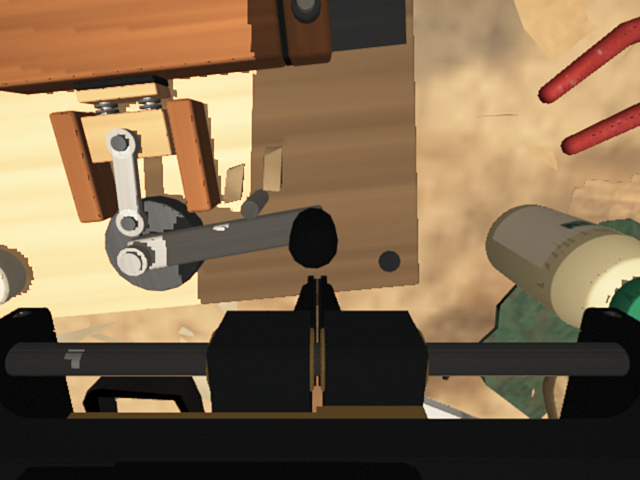

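The lever has snapped ahead of the finger: knob at (313,238) with a gap to the tip, bar against the post, pad on the strip. I'll retreat back and up, then check.

play_rows:
  moves:
    - [-0.01, 0, 0, 0, 0, 0, 0]
    - [-0.015, 0, 0, 0, 0, 0, 0]
    - [-0.01, 0, -0.03, 0, 0, 0, 0]
    - [0, 0, -0.05, 0, 0, 0, 0]
    - [0, 0, -0.05, 0, 0, 0, 0]
    - [-0.03, 0, -0.03, 0, 0, 0, 0]
    - [-0.04, 0, 0, 0, 0, 0, 0]
    - [0, 0, 0, 0, 0, 0, 0]

```text
t: 18.6
eef_pos: [718.9, 120.9, 226.2]
tcp_rot: [3.138, 0.002, -3.077]
ft_force: [-0.7, 0.1, -0.9]
opening: 0.003
```

play_rows:
  moves:
    - [0, 0, 0, 0, 0, 0, 0]
    - [0, 0, 0, 0, 0, 0, 0]

```text
t: 18.8
eef_pos: [719.4, 120.8, 225.7]
tcp_rot: [3.138, 0.002, -3.079]
ft_force: [-0.6, 0.2, -0.1]
opening: 0.005
```

```bash
python3 look.py 20 wrist scene side; python3 - <<'E'
import cv2
a=cv2.imread("pics/scene20.png")[170:310,225:415];cv2.imwrite("pics/sc20.png",cv2.resize(a,None,fx=4,fy=4,interpolation=cv2.INTER_CUBIC))
E
```

```text
18.8 [719.4 120.8 225.7] [ 3.138e+00  2.000e-03 -3.079e+00] [-0.6  0.2 -0.1] [184.4  79.9]
```

View pics/sc20.png

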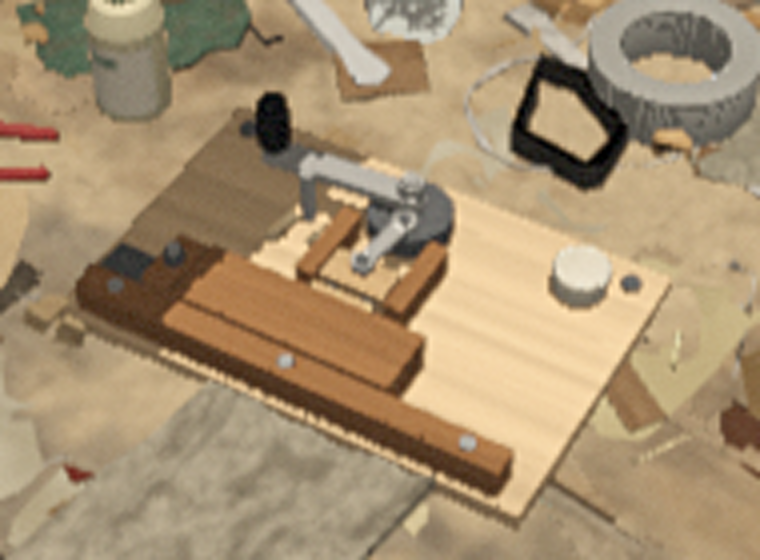

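View pics/wrist20.png

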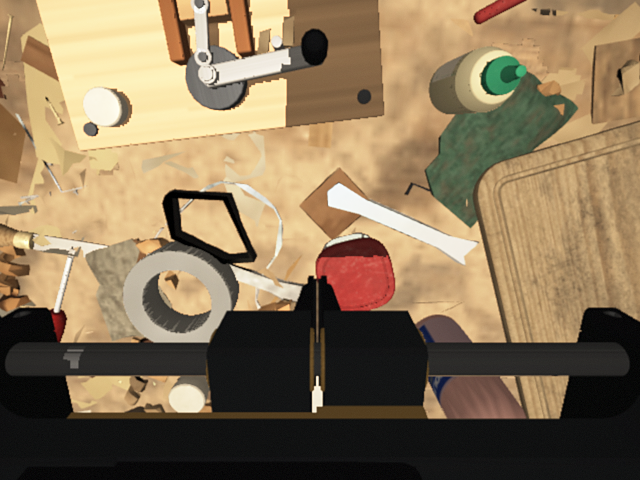

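View pics/side20.png

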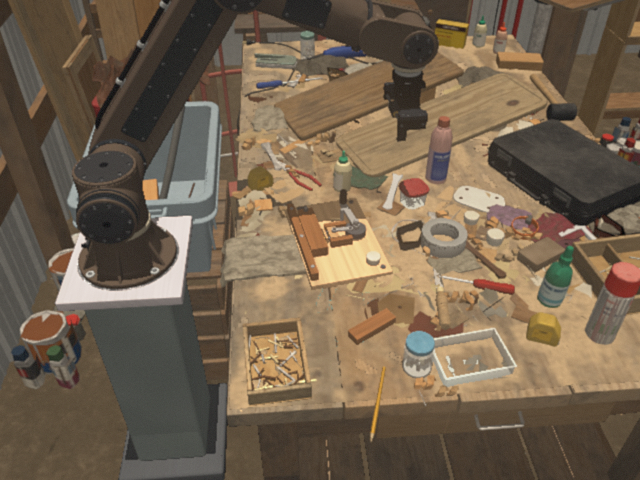

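The lever rests on the post at scene crop (305,175), and the pad is against the strip. The stop end is in shadow, so I'll brighten it for a last check and compare the bystanders before and after.

```bash
python3 - <<'E'
import cv2,numpy as np
a=cv2.imread("pics/scene20.png")[215:270,240:310];b=cv2.imread("pics/side20.png")[195:245,285:345]
o=[cv2.resize(cv2.convertScaleAbs(x,alpha=2.2,beta=10),(400,400),interpolation=cv2.INTER_CUBIC) for x in(a,b)]
cv2.imwrite("pics/fin.png",np.hstack(o))
x=cv2.imread("pics/side0.png");y=cv2.imread("pics/side20.png")
for n,(u,v) in dict(tape=(260,177),pliers=(303,178),glue=(342,175),pot=(373,257),jar=(419,355),tray=(275,358)).items():
  t=x[v-14:v+14,u-14:u+14];r=cv2.matchTemplate(y[v-24:v+24,u-24:u+24],t,cv2.TM_CCOEFF_NORMED);m=cv2.minMaxLoc(r);print(n,round(m[1],3),np.array(m[3])-10)
E
```

```text
tape 0.486 [0 0]
pliers 0.997 [0 0]
glue 0.996 [0 0]
pot 0.998 [0 0]
jar 0.981 [0 0]
tray 0.997 [0 0]
```

View pics/fin.png

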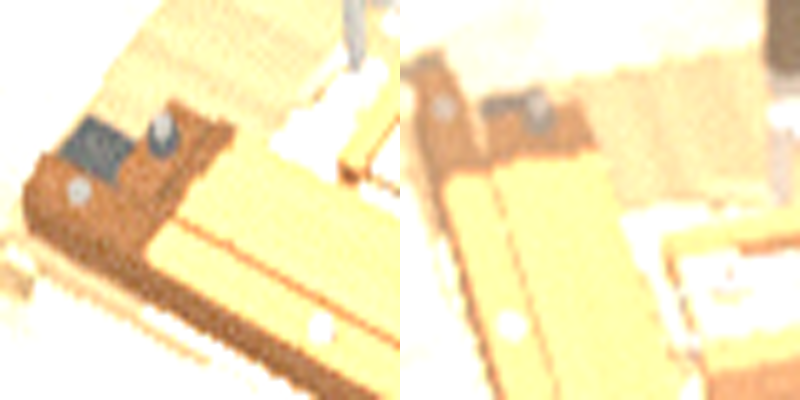

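No gap at the stop at crop (210,150), and the strip lies along the fence. Five bystanders match at zero shift. The tape measure is in shadow, so its match is weak, also at zero shift. I'll hand in.

```bash
python3 -c "
from cell import *
s=state();print(s['t'],s['ft_force'].round(1));print(job_done())"
```

```text
18.95 [-0.   0.4  0.5]
the job is handed in; nothing more can be done
None
```

I slid the strip along the fence onto the end stop and threw the cam lever past dead centre, where it snapped home. I handed the job in at t = 18.95 s with the arm touching nothing.

- **Strip:** The force on the finger stepped from about 2 N to a highest reading of 13 N when the strip met the stop. After backing off, and again after clamping, the pictures showed no gap at the stop and the strip lying along the fence.
- **Lever:** I followed the knob round its circle with shut fingers. The highest reading was about 7 N, and it dropped to zero near 1.38 rad. The lever then moved ahead of the finger, and in the last pictures its bar rests on the post with the pad against the strip.
- **Forces:** I read them only at the end of each short move, so a brief peak in between would not show.
- **Bystanders:** Jar, glue, pot, pliers and tray match their first pictures with no shift. The tape measure also shows no shift, but the match is weak (0.49), probably because the arm's shadow now lies on it.
- **Disagreement with the description:** With the fingers shut, the fingertips were about 14 mm above the TCP, not 14 mm ahead of it. My first two pushes therefore passed over the strip: the first was clear, and the second probably grazed its top without moving it. I then went lower, and the third push worked.

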